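Clear the stacked dishes and scan the galley stock

TASK

Do the stock check: first lift all the empty dishes, some of them piled, off the three canisters and stand them gently, upright and side by side on the floor of the grey wash-up tray. Then take up the hand scanner and aim it from about 10 cm away at the lid label of the red, then the yellow, then the blue canister, holding it steady on each for a good second, and lay it back flat and lengthways on its green outline on the charging mat. Leave the canisters standing, and do not shift the bowl, the mortar or the scoop.

Things in the scene. Friction and masses are not known exactly. Their poses are not given: they have to be found in the camera images.
- can_red: stainless stock canister with a red band, 64 x 88 mm and 84 mm high, 0.55 kg, free-standing; origin at the centre of its underside, x across the 64 mm side, z up. The lid top is at z = 80 mm inside a 4 mm raised lip.
- label_red (a point): centre of the red barcode label (36 x 50 mm) on the lid of the red canister, 81 mm above the canister origin; hidden while dishes stand on the lid
- can_yellow: stainless stock canister with a yellow band, 64 x 88 mm and 84 mm high, 0.55 kg, free-standing; origin at the centre of its underside, x across the 64 mm side, z up. The lid top is at z = 80 mm inside a 4 mm raised lip.
- label_yellow (a point): centre of the yellow barcode label (36 x 50 mm) on the lid of the yellow canister, 81 mm above the canister origin; hidden while dishes stand on the lid
- can_blue: stainless stock canister with a blue band, 64 x 88 mm and 84 mm high, 0.55 kg, free-standing; origin at the centre of its underside, x across the 64 mm side, z up. The lid top is at z = 80 mm inside a 4 mm raised lip.
- label_blue (a point): centre of the blue barcode label (36 x 50 mm) on the lid of the blue canister, 81 mm above the canister origin; hidden while dishes stand on the lid
- dish1: empty stacking dish, open at the top, white, stands on the lid of the red canister at the start. Body 50 mm (x) x 70 mm (y), 5 mm walls, on a 36 x 56 mm foot 8 mm high that drops into the next dish; 48 mm high in all, 0.16 kg; origin at the centre of the underside. Grip across the 50 mm width, fingertips at least 12 mm above the origin.
- dish2: empty stacking dish, open at the top, white, stands on the lid of the yellow canister at the start. Body 50 mm (x) x 70 mm (y), 5 mm walls, on a 36 x 56 mm foot 8 mm high that drops into the next dish; 48 mm high in all, 0.16 kg; origin at the centre of the underside. Grip across the 50 mm width, fingertips at least 12 mm above the origin.
- dish3: empty stacking dish, open at the top, white, stands on the lid of the blue canister at the start. Body 50 mm (x) x 70 mm (y), 5 mm walls, on a 36 x 56 mm foot 8 mm high that drops into the next dish; 48 mm high in all, 0.16 kg; origin at the centre of the underside. Grip across the 50 mm width, fingertips at least 12 mm above the origin.
- dish4: empty stacking dish, open at the top, terracotta brown, if present nested on dish1 at the start (its origin 40 mm above that one's); may be absent. Body 50 mm (x) x 70 mm (y), 5 mm walls, on a 36 x 56 mm foot 8 mm high that drops into the next dish; 48 mm high in all, 0.16 kg; origin at the centre of the underside. Grip across the 50 mm width, fingertips at least 12 mm above the origin.
- dish5: empty stacking dish, open at the top, terracotta brown, if present nested on dish2 at the start (its origin 40 mm above that one's); may be absent. Body 50 mm (x) x 70 mm (y), 5 mm walls, on a 36 x 56 mm foot 8 mm high that drops into the next dish; 48 mm high in all, 0.16 kg; origin at the centre of the underside. Grip across the 50 mm width, fingertips at least 12 mm above the origin.
- dish6: empty stacking dish, open at the top, terracotta brown, if present nested on dish3 at the start (its origin 40 mm above that one's); may be absent. Body 50 mm (x) x 70 mm (y), 5 mm walls, on a 36 x 56 mm foot 8 mm high that drops into the next dish; 48 mm high in all, 0.16 kg; origin at the centre of the underside. Grip across the 50 mm width, fingertips at least 12 mm above the origin.
- tray_in (a point): centre of the inner floor of the grey wash-up tray, fixed; inside 260 mm (x) x 180 mm (y), rim 13 to 15 mm above this floor; z up. Room for six dishes in three columns along x and two rows along y.
- dock: black charging mat, fixed, 210 mm (x) x 120 mm (y), 4 mm thick; origin at the centre of its underside; a green outline in the middle shows where the scanner lies, lengthways along x
- scanner: hand scanner, 0.2 kg: a straight yellow handle from x = -85 to +35 mm, 32 mm wide (y), 34 mm high, lying flat, and at its +x end a black head (44 mm wide, up to z = 68 mm, x = 24 to 80 mm) looking forward and down at 45 degrees. Origin on the underside, mid-width; z up. Balances, and is best gripped across the handle, near x = -12 mm, z = 26 mm.
- beam (a point): centre of the red window of the scanner, at (68, 0, 24) mm in the scanner frame; its x axis is the line of sight, forward and 45 degrees down: (0.707, 0, -0.707) in the scanner frame. A label is read when it lies on this line, 40 to 160 mm away, within 15 mm of the line in each cross direction (y, z of this frame).
- bowl: bystander: white ceramic bowl, 120 mm across, 55 mm high, loose; origin at the centre of its underside
- mortar: bystander: wooden mortar with pestle, 96 mm across, 75 mm high (pestle up to 115 mm), loose; origin at the centre of its underside
- scoop: bystander: orange plastic scoop, 168 mm long (x), 55 mm wide, 30 mm high, loose; origin on the counter near the middle of its length
- oil: bystander: green oil bottle, 60 mm across, 190 mm high, fixed; origin at the centre of its underside
- flip_can: bystander: tall stainless canister with hinged lid, 106 mm across, 132 mm high, fixed; origin at the centre of its underside
- tray: the grey wash-up tray itself, 270 x 190 mm, 18 mm high; origin at the centre of its underside
There are look-alikes about, which are no part of the job. What is shaped like the dish6 but black is not meant.

How it is judged:
By the outcome, as a careful person would: the job done as asked, in the order asked, and still so for the second after the job is handed in, with the robot touching nothing.
Of dish4, dish5, dish6 only 1 to 3 are there at a start; the rules pass over those that are not, and their reading is None.
At some moment in a run one of scanner, can_red, can_yellow, can_blue may be knocked a few centimetres aside while the robot is not near it.
It also fails if it takes over 210 s, if anything falls off the work surface, if the arm or the gripper's body presses on something with over 40 N, if the wrist force passes 120 N, or if a joint passes its speed limit or range.

ROBOT

A 6-joint arm with a two-finger parallel gripper is mounted at the origin on the work surface. World frame = base frame: x ahead of the robot, y to its left, z up, the work surface at z = 0. Lengths are in m, angles in degrees, forces in N, time in s.
With the tool pointing down it reaches from about 0.25 to 0.725 m from the base axis. Payload 9.7 kg.
Tool frame: the origin (TCP) lies between the finger pads; the fingertips stand bot.tcp_to_tips ahead of it and the grasp point (between the pads) lies 2 mm behind it (bot.tcp_to_tips is the distance from the TCP to the fingertips, in m); z points along the fingers, y is the line along which they close (so a half turn about z gives the same grasp; the last joint's range is limited). The gripper opens to 85 mm and grips with 20 to 120 N. Pads are 22 mm wide; open, the fingers measure 114 mm over their backs; the gripper's body (76 mm by 85 mm) begins 54 mm behind the grasp point. The pads swing forward as they close: fully open they stand 13 mm farther back than shut.
Start: joints at [-63.083, 4.979, 10.078, 95.1, 0, 90], TCP at [0.249, -0.49, 0.248] pointing down, gripper open.
Joint ranges: [-179.16, 179.16], [-48.56, 103.87], [-65.8, 70.77], [-126.05, 130.52], [-82.76, 87.17], [-180, 180]. Speed limits (degrees/s): [127.2, 127.2, 147.25, 180, 180, 180].

INTERFACE

Orientations are given as [roll, pitch, yaw] about the fixed x, y, z axes, in that order (R = Rz(yaw) Ry(pitch) Rx(roll)).
In Python, from workcell import sensors, camera, camera_params, bot gives the robot as it stands.
- The arm moves only by the tool apply_moves, never from a script. Its argument "motion" is a list of rows, each an object with "jaw": the opening, from -1 (shut) to 1 (fully open); "xyz": the shift along the tool's x, y, z in mm, a list of three; "twist": the turn about the tool's z in rad. A call has 1 to 5 rows; each row is the pose to reach, as a shift and turn from the pose commanded when the call began, along the tool's axes at that moment; what a row does not reach only later rows make up. A row lasts 1/8 s, in which the tool goes at most 62.5 mm and 10.7 degrees, less where a joint would pass 70% of its speed; a pose out of reach is approached as far as the arm can. A call with a gripper value outside its range is refused whole. The fingers move at their own pace and stop on an object; "grip_force" is the grip in N (left out, the last holds). Time passes only in rows, so rows that repeat a pose let the fingers close. It gives the time, the measured TCP pose, the force, the opening and the grip force at its end, in the units of the state.
- sensors.get_obs(): the state, without advancing time (a new reading comes with each control period).
- camera(name): name is "scene" or "top" or "wrist"; returns (picture, depth): 400x640x3 uint8, red, green, blue; 400x640 float32, m along the optical axis (not along the pixel's ray), 0 where there is no reading.
- camera_params(name): a dict with "mtx" (3x3 intrinsics, pixels), "rvec" (rotation vector, rad) and "tvec" (3), from world to camera coordinates, as OpenCV has them. Camera axes: x right, y down, z forward; pixel columns grow to the right and rows downward; lengths in m; the calibration is good to about 2 mm. The wrist camera is an equidistant fisheye: a pixel r from the principal point sees the ray r / f radians off the axis. A picture is of the moment at which its call begins: read the wrist's pose just before it. camera_params takes no time and is no camera call; for the wrist camera it gives the pose at the moment of the call.
- bot.job_done(): hands the job in; it is judged then, once.
The state is a dict: "time": time; "q": joint angles; "qd": joint speeds; "joint_efforts": joint torques, N m; "ee_pos": TCP position; "tcp_rot": TCP orientation; "wrist_force": force on the tool from outside, world axes, zero at the start; "torque": the same for the moment, N m; "opening": finger opening in m; "grasp_force": force on a finger pad.
Only numpy, scipy, OpenCV 4.12 (cv2) and the standard library are available. Lean on these libraries where they do the work, as an engineer would, in place of code of your own. Each camera call takes 0.05 s, during which the arm holds its last target. There are 200 camera calls.

## Working session

There is one attempt and no reset: what is moved stays moved. The work goes in short steps, Python scripts to look and compute and a tool call to move; the robot and the scene stay as the last step left them, time stands still between calls to the robot, and variables do not carry over. Pictures are saved under pics/ and viewed, at most 14 in all, crops included, and the job is handed in when it is done.

Besides the shell and the picture viewer there is one more tool, called as name([rows], argument=value, ...), one row to a line, values as JSON. apply_moves: Moves the arm, as the interface text tells. Its arguments: {"type":"object","properties":{"motion":{"type":"array","items":{"type":"object","properties":{"jaw":{"type":"number"},"xyz":{"type":"array","items":{"type":"number"}},"twist":{"type":"number"}}}},"grip_force":{"type":"number"}},"required":["motion"]}

```bash
ls; mkdir -p pics; cat > h.py <<'E'
import numpy as np,cv2
from workcell import sensors,camera,camera_params,bot
def save(im,n): cv2.imwrite('pics/'+n,cv2.cvtColor(im,cv2.COLOR_RGB2BGR))
def pts(name,depth,p):
    R=cv2.Rodrigues(np.array(p['rvec'],float))[0];t=np.array(p['tvec'],float).ravel();K=np.array(p['mtx'])
    v,u=np.mgrid[0:400,0:640].astype(float)
    x=(u-K[0,2])/K[0,0];y=(v-K[1,2])/K[1,1]
    if name=='wrist':
        r=np.hypot(x,y)+1e-9;s=np.tan(np.minimum(r,1.5))/r;x=x*s;y=y*s
    P=np.stack([x*depth,y*depth,depth],-1)
    W=(P-t)@R
    W[depth==0]=np.nan
    return W
E
python3 - <<'E'
from h import *
print(sensors.get_obs(),bot.tcp_to_tips)
for n in('scene','top'):
    im,d=camera(n);p=camera_params(n);save(im,n+'0.png');np.savez(n+'0.npz',im=im,d=d,W=pts(n,d,p));print(n,p)
E
```

```text
pics
{'time': 0.0, 'q': array([-6.30821309e+01,  5.01090858e+00,  1.00355971e+01,  9.50987844e+01,
        1.06966893e-03,  8.99996172e+01]), 'qd': array([-0.00283511, -0.09396158, -0.04222315, -0.00777376, -0.06307631,
        0.10012489]), 'joint_efforts': array([ 5.95618585e-04, -5.20380878e+01,  4.64810872e+01,  1.61584339e-02,
        6.03636181e-05, -4.03130073e-06]), 'ee_pos': array([ 0.24890826, -0.49023494,  0.24759512]), 'tcp_rot': array([-1.79925904e+02, -1.07016309e-03,  2.69182506e+01]), 'wrist_force': array([-0.26410513, -0.29652591, -0.49385128]), 'torque': array([-0.02437954, -0.05501073, -0.00020007]), 'grasp_force': 0.0, 'opening': 0.08547823765428252} 0.017
scene {'mtx': array([[439.48940964,   0.        , 321.35786015],
       [  0.        , 439.48940964, 190.20683013],
       [  0.        ,   0.        ,   1.        ]]), 'rvec': array([ 2.32208093,  0.66618158, -0.25478063]), 'tvec': array([-0.44477006, -0.18480943,  1.48823527])}
top {'mtx': array([[518.89574695,   0.        , 319.08857255],
       [  0.        , 518.89574695, 197.77168943],
       [  0.        ,   0.        ,   1.        ]]), 'rvec': array([ 2.20007093, -2.15956364,  0.06536485]), 'tvec': array([-0.08691257,  0.58855093,  1.74032067])}
```

View pics/top0.png

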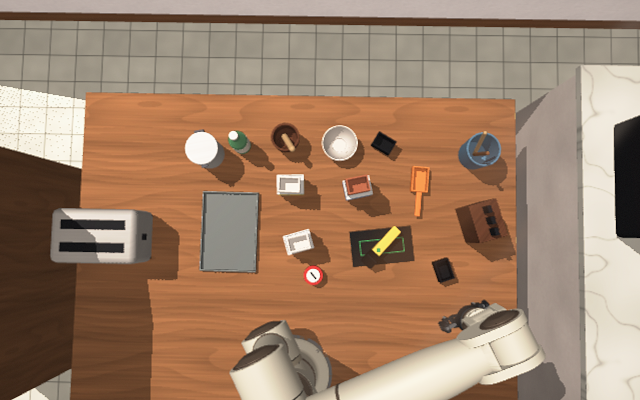

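View pics/scene0.png

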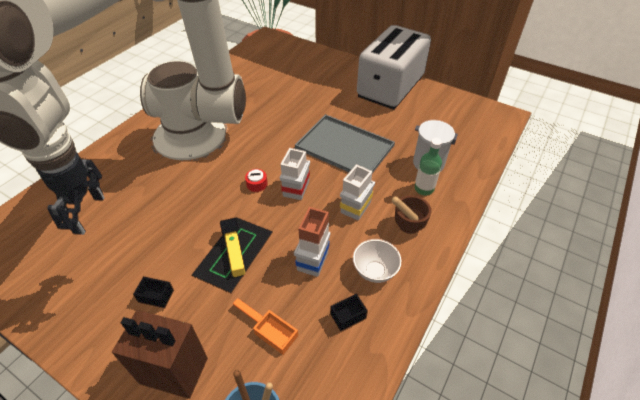

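The top view shows three white dishes: on the yellow canister at (290,185), on blue at (358,187) with a brown dish nested on it, and on red at (299,242). The look-alikes are black dishes at (384,143) and (444,270). The red item at (313,275) is a timer. The scanner lies skewed on the mat around (387,242), and the tray is at (230,232). The bands in the scene view confirm the colours.

```bash
cat > m.py <<'E'
from h import *
def rect(P2):
    (c,s,a)=cv2.minAreaRect((P2*1000).astype(np.float32)); 
    if s[0]<s[1]: s=(s[1],s[0]);a+=90
    return np.round(c,1),np.round(s,1),round((a+90)%180-90,1)  # angle of long axis
E
python3 - <<'E'
from m import *
z=np.load('top0.npz');W=z['W'];im=z['im'];d=z['d']
print('table z',np.nanmedian(W[300:330,120:200,2]), 'x,y up/left', W[100,300],W[300,300])
# dishes: components of tall points per region
for n,(u0,u1,v0,v1),zr in [('yel',(265,315,160,210),(.11,.2)),('blu',(330,385,160,210),(.11,.2)),('red',(275,322,220,262),(.11,.2)),('tray',(190,270,180,285),(.010,.03)),('mat',(340,420,215,275),(.002,.012))]:
    w=W[v0:v1,u0:u1].reshape(-1,3);w=w[~np.isnan(w[:,0])]
    zt=np.percentile(w[:,2],99.5); 
    if n in('yel','blu','red'): s=w[w[:,2]>zt-.012]
    else: s=w[(w[:,2]>zr[0])&(w[:,2]<zr[1])]
    print(n,'ztop',zt.round(4),len(s),rect(s[:,:2]))
w=W[180:285,190:270]; print('floor z',np.nanmedian(w[30:70,25:55,2]))
hsv=cv2.cvtColor(im,cv2.COLOR_RGB2HSV)
m=(hsv[...,0]>22)&(hsv[...,0]<35)&(hsv[...,1]>150)&(hsv[...,2]>120); m[:215]=0;m[275:]=0
m&=~np.isnan(W[...,0]); print('handle',rect(W[m][:,:2]),np.median(W[m][:,2]))
g=(hsv[...,0]>45)&(hsv[...,0]<85)&(hsv[...,1]>120); g[:215]=0;g[275:]=0;g[:,:340]=0;g[:,420:]=0
s=W[g&~np.isnan(W[...,0])];s=s[s[:,2]<.015];print('green',len(s),rect(s[:,:2]),np.median(s[:,2]))
w=W[215:275,340:420].reshape(-1,3);s=w[w[:,2]>.045];print('head',len(s),s.mean(0),s[:,2].max())
c=im[150:290,270:430];save(cv2.resize(c,None,fx=4,fy=4,interpolation=cv2.INTER_CUBIC),'c0.png')
E
```

```text
table z 0.001267039031996088 x,y up/left [ 0.93057981 -0.00299045  0.00333335] [ 0.24392342 -0.01787695  0.00491898]
yel ztop 0.1331 117 (array([626.6,  20.1]), array([70.8, 49.3]), -89.0)
blu ztop 0.1736 125 (array([ 625.5, -197.7]), array([70.9, 50.8]), -78.3)
red ztop 0.1335 111 (array([440.5, -13.9]), array([69.7, 49.9]), -75.3)
tray ztop 0.0237 1153 (array([468.8, 227.6]), array([343.1, 266. ]), 0.0)
mat ztop 0.07 1990 (array([ 436.1, -284.6]), array([270. , 200.1]), -88.9)
floor z 0.005496969114384169
handle (array([ 450.2, -302.3]), array([107.8,  29.2]), -40.0) 0.038188244313611217
green 6 (array([ 449.6, -244.5]), array([61.3, 13. ]), -69.5) 0.005794645851360688
head 211 [ 0.3948224  -0.25408498  0.05980423] 0.07755807444344259
```

View pics/c0.png

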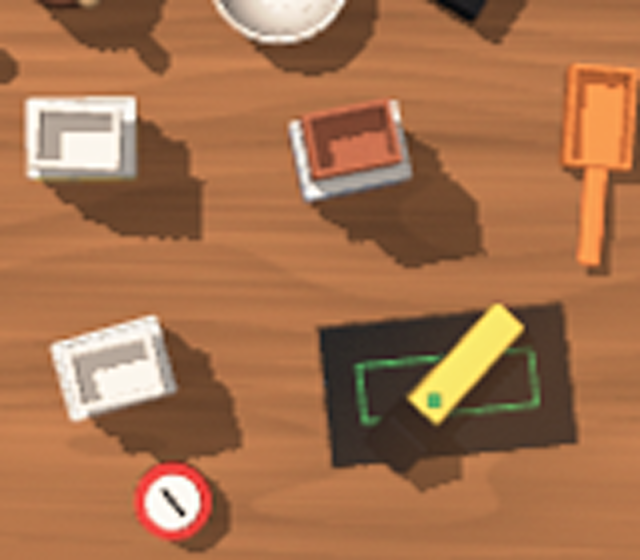

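The crop confirms the choice. White dishes sit at crop (80,137) and (113,365). The brown dish sits in the white one at (352,140). The scanner points down-left with its head at (405,440), and the green outline is centred at (447,385).

```bash
cat >> m.py <<'E'
def ray(name,uv,z):
    p=camera_params(name);R=cv2.Rodrigues(np.array(p['rvec'],float))[0];t=np.array(p['tvec'],float).ravel();K=np.array(p['mtx'])
    uv=np.asarray(uv,float).reshape(-1,2);d=np.c_[(uv-K[[0,1],[2,2]])/K[0,0],np.ones(len(uv))]@R
    C=-R.T@t; return C+d*((z-C[2])/d[:,2])[:,None]
def big(mask):
    c,_=cv2.findContours(mask.astype(np.uint8),cv2.RETR_EXTERNAL,cv2.CHAIN_APPROX_NONE)
    return max(c,key=cv2.contourArea).reshape(-1,2)
E
python3 - <<'E'
from m import *
z=np.load('top0.npz');im=z['im'];hsv=cv2.cvtColor(im,cv2.COLOR_RGB2HSV)
def roi(m,u0,u1,v0,v1):
    o=np.zeros_like(m);o[v0:v1,u0:u1]=m[v0:v1,u0:u1];return o
t=roi(hsv[...,1]<75,190,270,180,285);print('tray',rect(ray('top',big(t),.016)[:,:2]))
ma=roi(hsv[...,2]<60,335,425,210,280);print('mat',rect(ray('top',big(ma),.004)[:,:2]))
g=roi((hsv[...,0]>45)&(hsv[...,0]<85)&(hsv[...,1]>90)&(hsv[...,2]>60),340,420,215,275)
v,u=np.nonzero(g);P=ray('top',np.c_[u,v],.004);print('green',len(u),rect(P[:,:2]))
y=roi((hsv[...,0]>22)&(hsv[...,0]<35)&(hsv[...,1]>150)&(hsv[...,2]>120),350,420,215,275);print('handle',rect(ray('top',big(y),.038)[:,:2]))
b=roi((hsv[...,0]<12)&(hsv[...,1]>100)&(hsv[...,2]<200),336,380,165,205)
for n,r,zz in[('yel',(270,308,168,200),.128),('red',(280,318,225,257),.128)]:
    m=roi((hsv[...,1]<60)&(hsv[...,2]>90),*r);print(n,rect(ray('top',big(m),zz)[:,:2]))
E
```

```text
tray (array([471.3, 229. ]), array([270.8, 192. ]), -0.6)
mat (array([ 426.5, -253.5]), array([131.5, 114.4]), -83.4)
green 107 (array([ 432.1, -290.4]), array([152. ,  50.8]), -83.2)
handle (array([ 414.1, -289.9]), array([18.9,  2.3]), -44.3)
yel (array([625.5,  16.5]), array([85.1, 62.3]), -86.7)
red (array([442.1, -12.9]), array([86.7, 62.5]), -73.0)
```

```bash
cat > p.py <<'E'
# usage: plan([(x,y,z,yaw),...]) mm/deg ; one move call per waypoint, from measured pose
from m import *
def pose():
    o=sensors.get_obs();return [*(o['ee_pos']*1000),o['tcp_rot'][2]]
def plan(wps,cur=None):
    o=sensors.get_obs();cur=cur or pose()
    print('t %.1f'%o['time'],'at',np.round(cur,1),'tilt',np.round(o['tcp_rot'][:2],2),'q6 %.0f'%o['q'][5])
    for w in wps:
        a=np.radians(cur[3]);c,s=np.cos(a),np.sin(a);d=np.array(w[:3])-cur[:3]
        t=(cur[3]-w[3]+180)%360-180
        print(w,'->',np.round([c*d[0]+s*d[1],s*d[0]-c*d[1],-d[2]],0),'twist %.3f'%np.radians(t),'| dist %.0f rot %.0f'%(np.linalg.norm(d),t))
        cur=list(w)
E
python3 - <<'E'
from p import *
plan([(437,-340,250,-25),(625,-198,240,-78)])
E
```

```text
t 0.1 at [ 248.9 -490.3  247.6   26.9] tilt [-179.93    0.  ] q6 90
(437, -340, 250, -25) -> [236. -49.  -2.] twist 0.906 | dist 241 rot 52
(625, -198, 240, -78) -> [ 110. -208.   10.] twist 0.925 | dist 236 rot 53
```

apply_moves([
  {"xyz": [47,-10,0],"twist": 0.18,"jaw": 1},
  {"xyz": [94,-20,-1],"twist": 0.36,"jaw": 1},
  {"xyz": [142,-30,-1],"twist": 0.54,"jaw": 1},
  {"xyz": [189,-39,-2],"twist": 0.72,"jaw": 1},
  {"xyz": [236,-49,-2],"twist": 0.906,"jaw": 1},
], grip_force=30)

```text
time: 0.72
ee_pos: [0.4383, -0.3387, 0.25]
tcp_rot: [-180.0, 0.0, -25.3]
wrist_force: [0.1, -0.5, 0.7]
opening: 0.0855
grasp_force: 0.0
```

apply_moves([
  {"xyz": [22,-42,2],"twist": 0.185,"jaw": 1},
  {"xyz": [44,-84,4],"twist": 0.37,"jaw": 1},
  {"xyz": [66,-126,6],"twist": 0.555,"jaw": 1},
  {"xyz": [88,-168,8],"twist": 0.74,"jaw": 1},
  {"xyz": [110,-208,10],"twist": 0.925,"jaw": 1},
])

```text
time: 1.35
ee_pos: [0.4223, -0.3921, 0.2427]
tcp_rot: [-171.7, 1.3, -46.7]
wrist_force: [0.2, 0.1, -1.6]
opening: 0.0856
grasp_force: 0.0
```

```bash
python3 - <<'E'
from p import *
plan([(625,-198,190,-78),(625,-198,151,-78)])
p=camera_params('wrist');im,d=camera('wrist');W=pts('wrist',d,p);np.savez('w1.npz',im=im,d=d,W=W);save(im,'w1.png')
w=W.reshape(-1,3);k=np.hypot(w[:,0]-.625,w[:,1]+.198)<.07
s=w[k&(w[:,2]>.158)&(w[:,2]<.18)];print(len(s),rect(s[:,:2]),s[:,2].max())
E
```

```text
t 1.4 at [ 422.3 -392.1  242.7  -46.7] tilt [-171.73    1.3 ] q6 180
(625, -198, 190, -78) -> [  -2. -281.   53.] twist 0.547 | dist 286 rot 31
(625, -198, 151, -78) -> [ 0. -0. 39.] twist 0.000 | dist 39 rot 0
1376 (array([ 625.8, -198.4]), array([73.1, 52.6]), -77.9) 0.16938281857840534
```

View pics/w1.png

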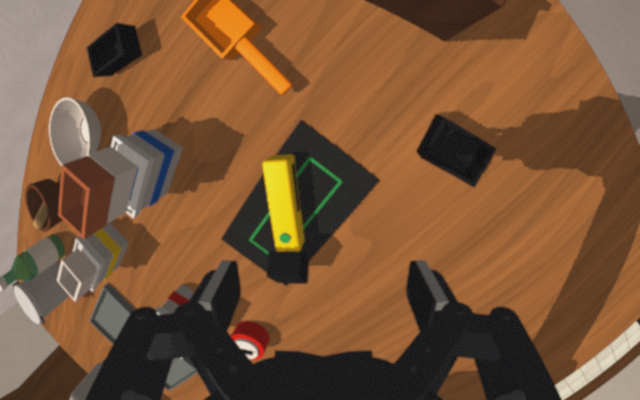

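The wrist view shows the arm stuck with q6 at its 180° limit. The blue pile is at (110,190) and the scanner at (284,215), with its head down. I'll turn the other way, using tool yaw 102, which is the same grasp.

apply_moves([
  {"xyz": [0,0,0],"twist": -0.18,"jaw": 1},
  {"xyz": [0,0,0],"twist": -0.3,"jaw": 1},
])

```text
time: 1.65
ee_pos: [0.4225, -0.3917, 0.2429]
tcp_rot: [-171.8, -1.2, -29.3]
wrist_force: [-0.2, 0.2, 0.5]
opening: 0.0856
grasp_force: 0.0
```

```bash
python3 - <<'E'
from p import *
plan([(460,-370,245,0),(540,-290,245,51),(626,-198,240,102)])
E
```

```text
t 1.6 at [ 422.5 -391.7  242.9  -29.3] tilt [-171.78   -1.24] q6 162
(460, -370, 245, 0) -> [ 22. -37.  -2.] twist -0.511 | dist 43 rot -29
(540, -290, 245, 51) -> [ 80. -80.   0.] twist -0.890 | dist 113 rot -51
(626, -198, 240, 102) -> [126.   9.   5.] twist -0.890 | dist 126 rot -51
```

The clipped pose left the tool tilted by about 8°. Moves can't command tilt directly, so I'll undo it at the opposite wrist limit with a mirrored pull. First I'll unwind.

apply_moves([
  {"twist": -0.18,"jaw": 1},
  {"twist": -0.36,"jaw": 1},
  {"twist": -0.54,"jaw": 1},
  {"twist": -0.72,"jaw": 1},
  {"twist": -0.9,"jaw": 1},
])

```text
validation failed for argument at $.mo...
```

apply_moves([
  {"twist": -0.18,"jaw": 1},
  {"twist": -0.36,"jaw": 1},
  {"twist": -0.54,"jaw": 1},
  {"twist": -0.72,"jaw": 1},
  {"twist": -0.9,"jaw": 1},
])

```text
validation failed for argument at $.mo...
```

```bash
python3 - <<'E'
from p import *
print(np.round(sensors.get_obs()['q'],1))
plan([])
E
```

```text
[-46.6   9.6  14.2  95.9   8.2 162.5]
t 1.6 at [ 422.5 -391.7  242.9  -29.3] tilt [-171.78   -1.24] q6 162
```

apply_moves([
  {"xyz": [0,0,0],"twist": -0.18,"jaw": 1},
  {"xyz": [0,0,0],"twist": -0.36,"jaw": 1},
  {"xyz": [0,0,0],"twist": -0.54,"jaw": 1},
  {"xyz": [0,0,0],"twist": -0.72,"jaw": 1},
  {"xyz": [0,0,0],"twist": -0.9,"jaw": 1},
])

```text
time: 2.28
ee_pos: [0.4228, -0.3915, 0.243]
tcp_rot: [-175.9, -7.2, 22.2]
wrist_force: [0.3, 0.5, 0.0]
opening: 0.0853
grasp_force: 0.0
```

apply_moves([
  {"xyz": [0,0,0],"twist": -0.18,"jaw": 1},
  {"xyz": [0,0,0],"twist": -0.36,"jaw": 1},
  {"xyz": [0,0,0],"twist": -0.54,"jaw": 1},
  {"xyz": [0,0,0],"twist": -0.72,"jaw": 1},
  {"xyz": [0,0,0],"twist": -0.9,"jaw": 1},
])

```text
time: 2.9
ee_pos: [0.4228, -0.3915, 0.243]
tcp_rot: [176.9, -7.7, 74.2]
wrist_force: [-0.4, -0.2, -0.9]
opening: 0.0852
grasp_force: 0.0
```

apply_moves([
  {"xyz": [0,0,0],"twist": -0.18,"jaw": 1},
  {"xyz": [0,0,0],"twist": -0.36,"jaw": 1},
  {"xyz": [0,0,0],"twist": -0.54,"jaw": 1},
  {"xyz": [0,0,0],"twist": -0.72,"jaw": 1},
  {"xyz": [0,0,0],"twist": -0.9,"jaw": 1},
])

```text
time: 3.52
ee_pos: [0.4228, -0.3915, 0.243]
tcp_rot: [172.0, -2.4, 125.8]
wrist_force: [0.1, 0.2, -0.3]
opening: 0.0857
grasp_force: 0.0
```

apply_moves([
  {"xyz": [0,0,0],"twist": -0.18,"jaw": 1},
  {"xyz": [0,0,0],"twist": -0.36,"jaw": 1},
  {"xyz": [0,0,0],"twist": -0.54,"jaw": 1},
  {"xyz": [0,0,0],"twist": -0.72,"jaw": 1},
  {"xyz": [0,0,0],"twist": -0.9,"jaw": 1},
])

```text
time: 4.15
ee_pos: [0.4228, -0.3915, 0.243]
tcp_rot: [173.2, 4.8, 176.9]
wrist_force: [-0.3, 0.2, -0.1]
opening: 0.0855
grasp_force: 0.0
```

apply_moves([
  {"xyz": [0,0,0],"twist": -0.18,"jaw": 1},
  {"xyz": [0,0,0],"twist": -0.36,"jaw": 1},
  {"xyz": [0,0,0],"twist": -0.54,"jaw": 1},
  {"xyz": [0,0,0],"twist": -0.72,"jaw": 1},
  {"xyz": [0,0,0],"twist": -0.9,"jaw": 1},
])

```text
time: 4.78
ee_pos: [0.4228, -0.3915, 0.243]
tcp_rot: [179.5, 8.3, -131.3]
wrist_force: [0.2, -1.0, 0.4]
opening: 0.0854
grasp_force: 0.0
```

apply_moves([
  {"xyz": [0,0,0],"twist": -0.18,"jaw": 1},
  {"xyz": [0,0,0],"twist": -0.36,"jaw": 1},
  {"xyz": [0,0,0],"twist": -0.54,"jaw": 1},
  {"xyz": [0,0,0],"twist": -0.72,"jaw": 1},
  {"xyz": [0,0,0],"twist": -0.9,"jaw": 1},
])

```text
time: 5.4
ee_pos: [0.4228, -0.3915, 0.243]
tcp_rot: [-173.8, 5.5, -79.4]
wrist_force: [-0.2, 0.1, 0.2]
opening: 0.0851
grasp_force: 0.0
```

```bash
cat > tz.py <<'E'
from p import *
from scipy.spatial.transform import Rotation as Ro
def tz():
    o=sensors.get_obs();R=Ro.from_euler('xyz',o['tcp_rot'],degrees=True).as_matrix()
    print('q',np.round(o['q'],1),'z',R[:,2].round(3),'x',R[:,0].round(3),'y',R[:,1].round(3),'pos',o['ee_pos'].round(4),'t',round(o['time'],2));return R
E
python3 -c "
from tz import *
tz()"
```

```text
q [ -46.6    9.6   14.2   95.9    8.2 -147. ] z [ 0.089  0.114 -0.99 ] x [ 0.183 -0.978 -0.096] y [-0.979 -0.172 -0.108] pos [ 0.4228 -0.3915  0.243 ] t 5.4
```

apply_moves([
  {"xyz": [0,0,0],"twist": -0.18,"jaw": 1},
  {"xyz": [0,0,0],"twist": -0.36,"jaw": 1},
  {"xyz": [0,0,0],"twist": -0.55,"jaw": 1},
  {"xyz": [0,0,0],"twist": -0.55,"jaw": 1},
])

```text
time: 5.9
ee_pos: [0.4228, -0.3915, 0.243]
tcp_rot: [-171.8, 1.5, -48.5]
wrist_force: [-0.9, 0.3, 0.2]
opening: 0.0853
grasp_force: 0.0
```

apply_moves([
  {"xyz": [6,29,-4],"twist": -0.15,"jaw": 1},
])

```text
time: 6.02
ee_pos: [0.4363, -0.3832, 0.2426]
tcp_rot: [-173.7, 0.4, -44.5]
wrist_force: [0.2, 0.3, 0.2]
opening: 0.0856
grasp_force: 0.0
```

```bash
python3 -c "
from tz import *
tz()"
```

```text
q [ -44.2    9.4   14.1   95.1    6.3 -179.7] z [ 0.072  0.083 -0.994] x [ 0.713 -0.701 -0.007] y [-0.697 -0.708 -0.11 ] pos [ 0.4363 -0.3832  0.2426] t 6.03
```

apply_moves([
  {"xyz": [0,29,-3],"twist": -0.15,"jaw": 1},
])

```text
time: 6.15
ee_pos: [0.452, -0.3625, 0.2423]
tcp_rot: [-176.0, -0.5, -40.9]
wrist_force: [0.2, -0.0, -0.7]
opening: 0.0856
grasp_force: 0.0
```

apply_moves([
  {"xyz": [0,29,-3],"twist": -0.15,"jaw": 1},
])

```text
time: 6.28
ee_pos: [0.466, -0.3403, 0.2434]
tcp_rot: [-178.3, -1.0, -37.3]
wrist_force: [0.6, -0.2, -1.3]
opening: 0.0855
grasp_force: 0.0
```

```bash
python3 -c "
from tz import *
tz()"
```

```text
q [ -36.9    7.6   12.4   93.8    1.6 -179.6] z [ 0.032  0.012 -0.999] x [ 0.796 -0.605  0.018] y [-0.605 -0.796 -0.029] pos [ 0.466  -0.3403  0.2434] t 6.28
```

apply_moves([
  {"xyz": [0,0,0],"twist": 0,"jaw": 1},
  {"xyz": [0,0,0],"twist": 0,"jaw": 1},
])

```text
time: 6.52
ee_pos: [0.4656, -0.3408, 0.2436]
tcp_rot: [-178.3, -1.0, -37.2]
wrist_force: [0.3, 0.1, -0.9]
opening: 0.0853
grasp_force: 0.0
```

```bash
python3 -c "
from tz import *
tz()"
```

```text
q [ -37.     7.6   12.4   93.8    1.7 -179.8] z [ 0.032  0.014 -0.999] x [ 0.796 -0.605  0.018] y [-0.604 -0.796 -0.03 ] pos [ 0.4656 -0.3408  0.2436] t 6.53
```

apply_moves([
  {"xyz": [-25,20,0],"twist": -0.12,"jaw": 1},
  {"xyz": [-25,20,0],"twist": -0.12,"jaw": 1},
])

```text
time: 6.78
ee_pos: [0.4565, -0.306, 0.2429]
tcp_rot: [179.9, -1.2, -33.9]
wrist_force: [0.4, -0.5, -0.2]
opening: 0.0853
grasp_force: 0.0
```

```bash
python3 -c "
from tz import *
tz()"
```

```text
q [-3.380e+01  3.600e+00  8.100e+00  9.320e+01 -1.000e-01 -1.798e+02] z [ 0.016 -0.013 -1.   ] x [ 0.83  -0.558  0.02 ] y [-0.558 -0.83   0.002] pos [ 0.4565 -0.306   0.2429] t 6.78
```

```bash
cat >> tz.py <<'E'
def plan(wps):  # each waypoint = one move call, full rotation used
    R=tz();cur=np.array(pose())
    for w in wps:
        w=np.array(w,float);d=w[:3]-cur[:3];t=(cur[3]-w[3]+180)%360-180
        print(w,'->',np.round(R.T@d).astype(int).tolist(),'twist %.2f'%np.radians(t),'dist %.0f'%np.linalg.norm(d))
        R=R@Ro.from_euler('z',t,degrees=True).as_matrix();cur=w
E
python3 -c "
from tz import *
plan([(626,-198,225,-78),(626,-198,151,-78)])"
```

```text
q [-3.380e+01  3.600e+00  8.100e+00  9.320e+01 -1.000e-01 -1.798e+02] z [ 0.016 -0.013 -1.   ] x [ 0.83  -0.558  0.02 ] y [-0.558 -0.83   0.002] pos [ 0.4565 -0.306   0.2429] t 6.78
[ 626. -198.  225.  -78.] -> [80, -184, 19] twist 0.77 dist 202
[ 626. -198.  151.  -78.] -> [-1, 1, 74] twist 0.00 dist 74
```

apply_moves([
  {"xyz": [16,-37,4],"twist": 0.15,"jaw": 1},
  {"xyz": [32,-74,8],"twist": 0.31,"jaw": 1},
  {"xyz": [48,-111,11],"twist": 0.46,"jaw": 1},
  {"xyz": [64,-148,15],"twist": 0.62,"jaw": 1},
  {"xyz": [80,-184,19],"twist": 0.77,"jaw": 1},
])

```text
time: 7.4
ee_pos: [0.6274, -0.1992, 0.2245]
tcp_rot: [-179.3, -0.9, -78.5]
wrist_force: [-0.3, -0.2, -0.1]
opening: 0.0852
grasp_force: 0.0
```

```bash
python3 -c "
from tz import *
plan([(626,-198,151,-78)])"
```

```text
q [ -17.4   19.    23.8   93.7   -0.4 -119. ] z [ 0.016 -0.013 -1.   ] x [ 0.2   -0.98   0.016] y [-0.98  -0.2   -0.013] pos [ 0.6274 -0.1992  0.2245] t 7.4
[ 626. -198.  151.  -78.] -> [-3, 2, 73] twist -0.01 dist 74
```

apply_moves([
  {"xyz": [-1,1,25],"twist": -0.01,"jaw": 1},
  {"xyz": [-2,2,50],"twist": -0.01,"jaw": 1},
  {"xyz": [-2,2,65],"twist": -0.01,"jaw": 1},
  {"xyz": [-3,2,73],"twist": -0.01,"jaw": 1},
  {"xyz": [-3,2,73],"twist": -0.01,"jaw": 0.6},
])

```text
time: 8.02
ee_pos: [0.6249, -0.1974, 0.1519]
tcp_rot: [-179.3, -0.9, -77.5]
wrist_force: [0.5, -0.1, 1.1]
opening: 0.0697
grasp_force: 0.0
```

apply_moves([
  {"xyz": [0,0,0],"twist": 0,"jaw": 0.2},
  {"xyz": [0,0,0],"twist": 0,"jaw": -0.2},
  {"xyz": [0,0,0],"twist": 0,"jaw": -0.6},
  {"xyz": [0,0,0],"twist": 0,"jaw": -1},
  {"xyz": [0,0,0],"twist": 0,"jaw": -1},
], grip_force=30)

```text
time: 8.65
ee_pos: [0.6253, -0.1973, 0.1531]
tcp_rot: [-179.2, -1.0, -77.4]
wrist_force: [-0.3, -0.4, 6.0]
opening: 0.0496
grasp_force: 32.1
```

apply_moves([
  {"xyz": [0,0,-5],"twist": 0,"jaw": -1},
  {"xyz": [0,0,-15],"twist": 0,"jaw": -1},
  {"xyz": [0,0,-30],"twist": 0,"jaw": -1},
  {"xyz": [0,0,-50],"twist": 0,"jaw": -1},
  {"xyz": [0,0,-70],"twist": 0,"jaw": -1},
])

```text
time: 9.28
ee_pos: [0.6239, -0.1961, 0.2235]
tcp_rot: [-179.2, -1.0, -77.4]
wrist_force: [0.1, 0.3, -0.6]
opening: 0.05
grasp_force: 31.3
```

```bash
python3 -c "
from tz import *
plan([(600,20,240,-84),(541,185,200,-90),(541,185,90,-90),(541,185,37,-90)])"
```

```text
q [ -17.3   18.2   22.7   93.4   -0.4 -119.9] z [ 0.016 -0.013 -1.   ] x [ 0.218 -0.976  0.017] y [-0.976 -0.218 -0.013] pos [ 0.6239 -0.1961  0.2235] t 9.28
[600.  20. 240. -84.] -> [-216, -24, -20] twist 0.12 dist 218
[541. 185. 200. -90.] -> [-171, 42, 37] twist 0.10 dist 180
[541. 185.  90. -90.] -> [-1, 2, 110] twist 0.00 dist 110
[541. 185.  37. -90.] -> [-1, 1, 53] twist 0.00 dist 53
```

apply_moves([
  {"xyz": [-43,-5,-4],"twist": 0.03,"jaw": -1},
  {"xyz": [-86,-10,-8],"twist": 0.05,"jaw": -1},
  {"xyz": [-130,-14,-12],"twist": 0.08,"jaw": -1},
  {"xyz": [-173,-19,-16],"twist": 0.1,"jaw": -1},
  {"xyz": [-216,-24,-20],"twist": 0.12,"jaw": -1},
])

```text
time: 9.9
ee_pos: [0.5996, 0.0215, 0.24]
tcp_rot: [-179.1, -0.8, -84.3]
wrist_force: [-0.5, -0.9, -0.3]
opening: 0.0494
grasp_force: 31.4
```

apply_moves([
  {"xyz": [-34,8,7],"twist": 0.02,"jaw": -1},
  {"xyz": [-68,17,15],"twist": 0.04,"jaw": -1},
  {"xyz": [-103,25,22],"twist": 0.06,"jaw": -1},
  {"xyz": [-137,34,30],"twist": 0.08,"jaw": -1},
  {"xyz": [-171,42,37],"twist": 0.1,"jaw": -1},
])

```text
time: 10.52
ee_pos: [0.5412, 0.1867, 0.1994]
tcp_rot: [-179.0, -0.7, -90.0]
wrist_force: [1.0, 0.2, -0.8]
opening: 0.0496
grasp_force: 31.5
```

apply_moves([
  {"xyz": [0,0,20],"twist": 0,"jaw": -1},
  {"xyz": [0,1,45],"twist": 0,"jaw": -1},
  {"xyz": [-1,1,70],"twist": 0,"jaw": -1},
  {"xyz": [-1,2,95],"twist": 0,"jaw": -1},
  {"xyz": [-1,2,110],"twist": 0,"jaw": -1},
])

```text
time: 11.15
ee_pos: [0.5412, 0.1851, 0.0881]
tcp_rot: [-179.1, -0.8, -90.0]
wrist_force: [-0.2, 1.3, -0.9]
opening: 0.0497
grasp_force: 31.5
```

```bash
python3 -c "
from tz import *
plan([(541,185,42,-90)])
p=camera_params('wrist');im,d=camera('wrist');W=pts('wrist',d,p);save(im,'w2.png')
im,d=camera('top');W=pts('top',d,camera_params('top'));np.savez('t2.npz',im=im,W=W)
w=W.reshape(-1,3);k=(abs(w[:,0]-.541)<.06)&(abs(w[:,1]-.185)<.06);print(np.nanmedian(w[(abs(w[:,0]-.42)<.05)&(abs(w[:,1]-.25)<.05),2]))
"
```

```text
q [ 19.4   7.3  -5.1  77.   -1.  -70.7] z [ 0.015 -0.013 -1.   ] x [ 0.    -1.     0.013] y [-1.    -0.    -0.015] pos [0.5412 0.1851 0.0881] t 11.15
[541. 185.  42. -90.] -> [0, 1, 46] twist 0.00 dist 46
0.5499097630477134
```

View pics/w2.png

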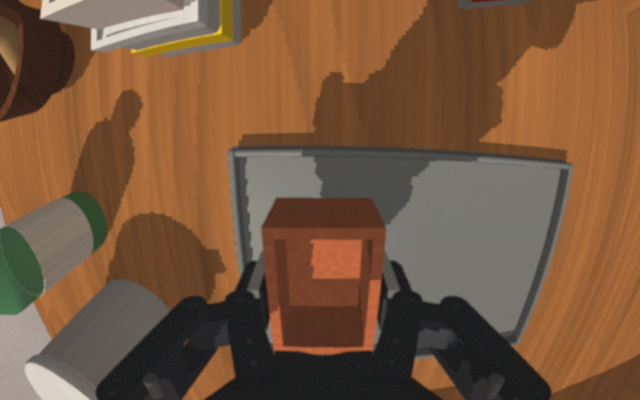

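The wrist view shows the brown dish upright in the grip over the tray's +x half, at (325,280). Next I lower it gently.

apply_moves([
  {"xyz": [0,0,20],"twist": 0,"jaw": -1},
  {"xyz": [0,1,32],"twist": 0,"jaw": -1},
  {"xyz": [0,1,40],"twist": 0,"jaw": -1},
  {"xyz": [0,1,44],"twist": 0,"jaw": -1},
  {"xyz": [0,1,46],"twist": 0,"jaw": -1},
])

```text
time: 11.88
ee_pos: [0.5412, 0.1846, 0.0427]
tcp_rot: [-179.1, -0.7, -90.0]
wrist_force: [-0.6, -0.1, -1.5]
opening: 0.0497
grasp_force: 31.5
```

apply_moves([
  {"xyz": [0,0,1],"twist": 0,"jaw": -1},
  {"xyz": [0,0,2],"twist": 0,"jaw": -1},
])

```text
time: 12.12
ee_pos: [0.5413, 0.1846, 0.0408]
tcp_rot: [-179.1, -0.7, -90.0]
wrist_force: [-0.0, 1.1, -0.4]
opening: 0.0494
grasp_force: 31.5
```

apply_moves([
  {"xyz": [0,0,1],"twist": 0,"jaw": -1},
  {"xyz": [0,0,2],"twist": 0,"jaw": -1},
])

```text
time: 12.38
ee_pos: [0.5412, 0.1845, 0.0385]
tcp_rot: [-179.1, -0.7, -90.0]
wrist_force: [-0.7, 0.4, -1.4]
opening: 0.0495
grasp_force: 31.5
```

apply_moves([
  {"xyz": [0,0,1],"twist": 0,"jaw": -1},
  {"xyz": [0,0,1],"twist": 0,"jaw": -1},
])

```text
time: 12.62
ee_pos: [0.5412, 0.1845, 0.0382]
tcp_rot: [-179.1, -0.7, -90.0]
wrist_force: [-3.5, -0.1, 4.4]
opening: 0.0495
grasp_force: 32.3
```

apply_moves([
  {"xyz": [0,0,1],"twist": 0,"jaw": -1},
  {"xyz": [0,0,1],"twist": 0,"jaw": -1},
])

```text
time: 12.88
ee_pos: [0.5412, 0.1846, 0.0382]
tcp_rot: [-179.0, -0.7, -90.0]
wrist_force: [-6.3, -1.3, 13.1]
opening: 0.0496
grasp_force: 33.3
```

apply_moves([
  {"xyz": [0,0,1],"twist": 0,"jaw": -1},
  {"xyz": [0,0,1],"twist": 0,"jaw": -1},
])

```text
time: 13.12
ee_pos: [0.5412, 0.1846, 0.0381]
tcp_rot: [-179.0, -0.7, -90.0]
wrist_force: [-9.1, -3.4, 21.4]
opening: 0.0495
grasp_force: 34.4
```

apply_moves([
  {"xyz": [0,0,-2],"twist": 0,"jaw": -1},
  {"xyz": [0,0,-2],"twist": 0,"jaw": 0.3},
  {"xyz": [0,0,-2],"twist": 0,"jaw": 0.5},
  {"xyz": [0,0,-2],"twist": 0,"jaw": 0.5},
  {"xyz": [0,0,-10],"twist": 0,"jaw": 0.5},
])

```text
time: 13.75
ee_pos: [0.5406, 0.1844, 0.045]
tcp_rot: [-179.2, -0.8, -90.0]
wrist_force: [-0.2, -0.1, 0.7]
opening: 0.0642
grasp_force: 0.0
```

apply_moves([
  {"xyz": [0,0,-40],"twist": 0,"jaw": 0.5},
  {"xyz": [0,0,-90],"twist": 0,"jaw": 1},
  {"xyz": [0,0,-140],"twist": 0,"jaw": 1},
  {"xyz": [0,0,-180],"twist": 0,"jaw": 1},
])

```text
time: 14.25
ee_pos: [0.5382, 0.187, 0.2284]
tcp_rot: [-179.0, -0.7, -90.0]
wrist_force: [0.5, 0.2, 0.1]
opening: 0.0857
grasp_force: 0.0
```

```bash
python3 -c "
from tz import *
plan([(600,0,225,-84),(625,-198,190,-78),(625,-198,113,-78)])
im,d=camera('top');W=pts('top',d,camera_params('top'));np.savez('t2.npz',im=im,W=W)
z=W[...,2];w=W[(z>.105)&(z<.14)&(abs(W[...,0]-.625)<.06)&(abs(W[...,1]+.198)<.06)];print('dish3',len(w),rect(w[:,:2]),w[:,2].max())
"
```

```text
q [ 19.6   6.6   9.6  92.3  -1.  -70.4] z [ 0.018 -0.012 -1.   ] x [-0.    -1.     0.012] y [-1.    -0.    -0.018] pos [0.5382 0.187  0.2284] t 14.25
[600.   0. 225. -84.] -> [187, -62, 7] twist -0.10 dist 197
[ 625. -198.  190.  -78.] -> [199, -4, 38] twist -0.10 dist 203
[ 625. -198.  113.  -78.] -> [-1, 1, 77] twist 0.00 dist 77
dish3 146 (array([ 626.6, -198.7]), array([71.4, 50.2]), -77.5) 0.13689588519240609
```

apply_moves([
  {"xyz": [45,-15,2],"twist": -0.03,"jaw": 1},
  {"xyz": [95,-31,4],"twist": -0.06,"jaw": 1},
  {"xyz": [145,-48,5],"twist": -0.08,"jaw": 1},
  {"xyz": [187,-62,7],"twist": -0.1,"jaw": 1},
])

```text
time: 14.8
ee_pos: [0.6007, -0.002, 0.2223]
tcp_rot: [-179.1, -0.8, -84.3]
wrist_force: [0.1, 0.6, 0.2]
opening: 0.0854
grasp_force: 0.0
```

apply_moves([
  {"xyz": [50,-1,9],"twist": -0.03,"jaw": 1},
  {"xyz": [100,-2,19],"twist": -0.06,"jaw": 1},
  {"xyz": [150,-3,29],"twist": -0.08,"jaw": 1},
  {"xyz": [199,-4,38],"twist": -0.1,"jaw": 1},
  {"xyz": [199,-4,38],"twist": -0.1,"jaw": 1},
])

```text
time: 15.42
ee_pos: [0.6242, -0.2014, 0.1856]
tcp_rot: [-179.4, -0.9, -78.8]
wrist_force: [0.1, 0.4, -0.5]
opening: 0.0856
grasp_force: 0.0
```

```bash
python3 -c "
from tz import *
plan([(626,-198,113,-78)])"
```

```text
q [ -17.7   18.    18.3   89.3   -0.5 -118.9] z [ 0.014 -0.013 -1.   ] x [ 0.195 -0.981  0.016] y [-0.981 -0.195 -0.011] pos [ 0.6242 -0.2014  0.1856] t 15.43
[ 626. -198.  113.  -78.] -> [-4, -2, 73] twist -0.01 dist 73
```

apply_moves([
  {"xyz": [-4,-2,25],"twist": -0.01,"jaw": 1},
  {"xyz": [-4,-2,50],"twist": -0.01,"jaw": 1},
  {"xyz": [-4,-2,65],"twist": -0.01,"jaw": 1},
  {"xyz": [-4,-2,73],"twist": -0.01,"jaw": 1},
  {"xyz": [-4,-2,73],"twist": -0.01,"jaw": 0.6},
])

```text
time: 16.05
ee_pos: [0.627, -0.1946, 0.114]
tcp_rot: [-179.3, -0.9, -78.0]
wrist_force: [-0.3, 0.1, 0.1]
opening: 0.0701
grasp_force: 0.0
```

apply_moves([
  {"xyz": [0,0,0],"twist": 0,"jaw": 0.2},
  {"xyz": [0,0,0],"twist": 0,"jaw": -0.2},
  {"xyz": [0,0,0],"twist": 0,"jaw": -0.6},
  {"xyz": [0,0,0],"twist": 0,"jaw": -1},
  {"xyz": [0,0,0],"twist": 0,"jaw": -1},
])

```text
time: 16.68
ee_pos: [0.6273, -0.195, 0.1151]
tcp_rot: [-179.2, -1.0, -78.0]
wrist_force: [-2.5, 0.5, 6.6]
opening: 0.0497
grasp_force: 32.7
```

apply_moves([
  {"xyz": [0,0,-5],"twist": 0,"jaw": -1},
  {"xyz": [0,0,-15],"twist": 0,"jaw": -1},
  {"xyz": [0,0,-35],"twist": 0,"jaw": -1},
  {"xyz": [0,0,-65],"twist": 0,"jaw": -1},
  {"xyz": [0,0,-95],"twist": 0,"jaw": -1},
])

```text
time: 17.3
ee_pos: [0.6254, -0.1936, 0.2101]
tcp_rot: [-179.3, -0.9, -78.0]
wrist_force: [0.3, -0.5, -2.5]
opening: 0.0497
grasp_force: 31.8
```

```bash
python3 -c "
from tz import *
plan([(590,50,230,-84),(541,274,200,-90),(541,274,90,-90),(541,274,42,-90)])"
```

```text
q [ -17.    18.1   21.1   91.9   -0.5 -119.1] z [ 0.016 -0.013 -1.   ] x [ 0.208 -0.978  0.016] y [-0.978 -0.209 -0.013] pos [ 0.6254 -0.1936  0.2101] t 17.3
[590.  50. 230. -84.] -> [-245, -16, -24] twist 0.11 dist 247
[541. 274. 200. -90.] -> [-228, 26, 26] twist 0.10 dist 231
[541. 274.  90. -90.] -> [-1, 2, 110] twist 0.00 dist 110
[541. 274.  42. -90.] -> [-1, 1, 48] twist 0.00 dist 48
```

apply_moves([
  {"xyz": [-49,-3,-8],"twist": 0.02,"jaw": -1},
  {"xyz": [-98,-6,-15],"twist": 0.05,"jaw": -1},
  {"xyz": [-147,-10,-20],"twist": 0.07,"jaw": -1},
  {"xyz": [-196,-13,-24],"twist": 0.09,"jaw": -1},
  {"xyz": [-245,-16,-24],"twist": 0.11,"jaw": -1},
])

```text
time: 17.92
ee_pos: [0.5895, 0.0512, 0.2301]
tcp_rot: [-179.1, -0.8, -84.3]
wrist_force: [0.0, 0.5, -2.0]
opening: 0.0494
grasp_force: 31.9
```

apply_moves([
  {"xyz": [-46,5,5],"twist": 0.02,"jaw": -1},
  {"xyz": [-92,10,10],"twist": 0.04,"jaw": -1},
  {"xyz": [-138,16,16],"twist": 0.06,"jaw": -1},
  {"xyz": [-184,21,21],"twist": 0.08,"jaw": -1},
  {"xyz": [-228,26,26],"twist": 0.1,"jaw": -1},
])

```text
time: 18.55
ee_pos: [0.5411, 0.2751, 0.1998]
tcp_rot: [-179.1, -0.7, -90.0]
wrist_force: [0.4, 0.3, -2.5]
opening: 0.0497
grasp_force: 31.9
```

apply_moves([
  {"xyz": [0,0,20],"twist": 0,"jaw": -1},
  {"xyz": [0,1,45],"twist": 0,"jaw": -1},
  {"xyz": [-1,1,70],"twist": 0,"jaw": -1},
  {"xyz": [-1,2,95],"twist": 0,"jaw": -1},
  {"xyz": [-1,2,110],"twist": 0,"jaw": -1},
])

```text
time: 19.18
ee_pos: [0.5409, 0.273, 0.0884]
tcp_rot: [-179.1, -0.8, -90.0]
wrist_force: [-0.6, 0.4, -1.5]
opening: 0.0497
grasp_force: 31.9
```

```bash
python3 -c "
from tz import *
plan([(541,274,43,-90)])"
```

```text
q [ 27.3  12.1   0.3  77.9  -1.1 -62.8] z [ 0.015 -0.014 -1.   ] x [ 0.    -1.     0.014] y [-1.    -0.    -0.015] pos [0.5409 0.273  0.0884] t 19.18
[541. 274.  43. -90.] -> [-2, 1, 45] twist 0.00 dist 45
```

apply_moves([
  {"xyz": [-1,0,20],"twist": 0,"jaw": -1},
  {"xyz": [-2,0,32],"twist": 0,"jaw": -1},
  {"xyz": [-2,0,40],"twist": 0,"jaw": -1},
  {"xyz": [-2,0,44],"twist": 0,"jaw": -1},
  {"xyz": [-2,0,45],"twist": 0,"jaw": -1},
])

```text
time: 19.8
ee_pos: [0.5421, 0.2745, 0.0445]
tcp_rot: [-179.1, -0.7, -90.0]
wrist_force: [0.5, 0.5, -1.6]
opening: 0.0496
grasp_force: 31.9
```

apply_moves([
  {"xyz": [0,0,1],"twist": 0,"jaw": -1},
  {"xyz": [0,0,2],"twist": 0,"jaw": -1},
])

```text
time: 20.05
ee_pos: [0.5422, 0.2746, 0.0427]
tcp_rot: [-179.1, -0.7, -90.0]
wrist_force: [0.7, -0.1, -2.2]
opening: 0.0494
grasp_force: 31.9
```

apply_moves([
  {"xyz": [0,0,1],"twist": 0,"jaw": -1},
  {"xyz": [0,0,1],"twist": 0,"jaw": -1},
])

```text
time: 20.3
ee_pos: [0.542, 0.2744, 0.0413]
tcp_rot: [-179.1, -0.8, -90.0]
wrist_force: [-0.8, 0.9, -1.1]
opening: 0.0495
grasp_force: 31.9
```

apply_moves([
  {"xyz": [0,0,1],"twist": 0,"jaw": -1},
  {"xyz": [0,0,1],"twist": 0,"jaw": -1},
])

```text
time: 20.55
ee_pos: [0.542, 0.2744, 0.0403]
tcp_rot: [-179.1, -0.8, -90.0]
wrist_force: [0.1, 0.3, -1.9]
opening: 0.0494
grasp_force: 32.0
```

apply_moves([
  {"xyz": [0,0,1],"twist": 0,"jaw": -1},
  {"xyz": [0,0,1],"twist": 0,"jaw": -1},
])

```text
time: 20.8
ee_pos: [0.5421, 0.2746, 0.0401]
tcp_rot: [-179.1, -0.7, -90.0]
wrist_force: [-2.8, -0.1, 4.6]
opening: 0.0494
grasp_force: 33.0
```

apply_moves([
  {"xyz": [0,0,0],"twist": 0,"jaw": 0.3},
  {"xyz": [0,0,0],"twist": 0,"jaw": 0.5},
  {"xyz": [0,0,0],"twist": 0,"jaw": 0.5},
  {"xyz": [0,0,-8],"twist": 0,"jaw": 0.5},
  {"xyz": [0,0,-30],"twist": 0,"jaw": 0.5},
])

```text
time: 21.42
ee_pos: [0.541, 0.2745, 0.069]
tcp_rot: [-179.2, -0.8, -90.0]
wrist_force: [0.2, -0.4, 0.5]
opening: 0.0639
grasp_force: 0.0
```

apply_moves([
  {"xyz": [0,0,-50],"twist": 0,"jaw": 1},
  {"xyz": [0,0,-100],"twist": 0,"jaw": 1},
  {"xyz": [0,0,-150],"twist": 0,"jaw": 1},
])

```text
time: 21.8
ee_pos: [0.539, 0.2767, 0.2216]
tcp_rot: [-179.1, -0.7, -90.0]
wrist_force: [0.3, -0.3, 0.5]
opening: 0.0857
grasp_force: 0.0
```

```bash
python3 -c "
from tz import *
plan([(480,100,220,-82),(441,-14,190,-75),(441,-14,114,-75)])
im,d=camera('top');W=pts('top',d,camera_params('top'));np.savez('t3.npz',im=im,W=W);save(im[150:290,180:430],'t3.png')
z=W[...,2]
for n,x,y in[('red',.441,-.014),('yel',.626,.019)]:
  w=W[(z>.11)&(z<.15)&(abs(W[...,0]-x)<.07)&(abs(W[...,1]-y)<.07)];print(n,len(w),rect(w[:,:2]),w[:,2].max())
"
```

```text
q [ 27.7  11.8  14.8  92.4  -1.1 -62.4] z [ 0.017 -0.013 -1.   ] x [-0.    -1.     0.013] y [-1.    -0.    -0.017] pos [0.539  0.2767 0.2216] t 21.8
[480. 100. 220. -82.] -> [177, 59, 3] twist -0.14 dist 186
[441. -14. 190. -75.] -> [107, 55, 31] twist -0.12 dist 124
[441. -14. 114. -75.] -> [-1, 1, 76] twist 0.00 dist 76
red 119 (array([428.4, -22.2]), array([70.4, 49.7]), -77.1) 0.1404625380021656
yel 137 (array([626. ,  20.6]), array([70.1, 50.8]), 89.0) 0.1389866751430984
```

The red canister has been nudged to (428,-22), so I'm replanning.

```bash
python3 -c "
from tz import *
plan([(480,100,220,-84),(428,-21,190,-77)])
"
```

```text
q [ 27.7  11.6  15.3  92.7  -1.1 -62.3] z [ 0.024 -0.009 -1.   ] x [-0.    -1.     0.009] y [-1.    -0.    -0.024] pos [0.5401 0.2774 0.229 ] t 21.85
[480. 100. 220. -84.] -> [177, 60, 9] twist -0.10 dist 187
[428. -21. 190. -77.] -> [115, 65, 30] twist -0.12 dist 135
```

apply_moves([
  {"xyz": [45,15,1],"twist": -0.02,"jaw": 1},
  {"xyz": [90,30,2],"twist": -0.05,"jaw": 1},
  {"xyz": [135,45,3],"twist": -0.08,"jaw": 1},
  {"xyz": [177,59,3],"twist": -0.1,"jaw": 1},
])

```text
time: 22.35
ee_pos: [0.4796, 0.0984, 0.2181]
tcp_rot: [-179.1, -0.8, -84.2]
wrist_force: [0.2, -0.7, 0.2]
opening: 0.0853
grasp_force: 0.0
```

```bash
python3 -c "
from tz import *
plan([(428,-22,190,-77)])
"
```

```text
q [ 12.1  -4.6  -2.9  90.9  -0.9 -83.7] z [ 0.017 -0.013 -1.   ] x [ 0.101 -0.995  0.015] y [-0.995 -0.101 -0.015] pos [0.4796 0.0984 0.2181] t 22.35
[428. -22. 190. -77.] -> [114, 64, 29] twist -0.13 dist 134
```

apply_moves([
  {"xyz": [38,21,10],"twist": -0.04,"jaw": 1},
  {"xyz": [76,43,20],"twist": -0.08,"jaw": 1},
  {"xyz": [114,64,29],"twist": -0.13,"jaw": 1},
  {"xyz": [114,64,29],"twist": -0.13,"jaw": 1},
  {"xyz": [114,64,29],"twist": -0.13,"jaw": 1},
])

```text
time: 22.98
ee_pos: [0.4287, -0.0204, 0.19]
tcp_rot: [-179.2, -0.9, -76.9]
wrist_force: [0.2, 0.1, 0.5]
opening: 0.0853
grasp_force: 0.0
```

```bash
python3 -c "
from tz import *
plan([(428,-22,114,-77)])
p=camera_params('wrist');im,d=camera('wrist');W=pts('wrist',d,p);w=W[(W[...,2]>.117)&(W[...,2]<.14)&(abs(W[...,0]-.428)<.07)&(abs(W[...,1]+.02)<.07)];print(rect(w[:,:2]),w[:,2].max())
"
```

```text
q [  -2.3  -13.3  -13.6   88.7   -0.7 -105.4] z [ 0.017 -0.013 -1.   ] x [ 0.227 -0.974  0.016] y [-0.974 -0.227 -0.013] pos [ 0.4287 -0.0204  0.19  ] t 22.98
[428. -22. 114. -77.] -> [0, 2, 76] twist 0.00 dist 76
(array([428.4, -23. ]), array([71.5, 50.4]), -77.0) 0.1298945767897682
```

apply_moves([
  {"xyz": [0,1,25],"twist": 0,"jaw": 1},
  {"xyz": [0,1,50],"twist": 0,"jaw": 1},
  {"xyz": [1,1,68],"twist": 0,"jaw": 1},
  {"xyz": [1,1,76],"twist": 0,"jaw": 1},
  {"xyz": [1,1,76],"twist": 0,"jaw": 0.6},
])

```text
time: 23.65
ee_pos: [0.4289, -0.0224, 0.1135]
tcp_rot: [-179.3, -0.9, -76.8]
wrist_force: [0.5, -0.3, 0.7]
opening: 0.0699
grasp_force: 0.0
```

apply_moves([
  {"xyz": [0,0,0],"twist": 0,"jaw": 0.2},
  {"xyz": [0,0,0],"twist": 0,"jaw": -0.2},
  {"xyz": [0,0,0],"twist": 0,"jaw": -0.6},
  {"xyz": [0,0,0],"twist": 0,"jaw": -1},
  {"xyz": [0,0,0],"twist": 0,"jaw": -1},
])

```text
time: 24.28
ee_pos: [0.4292, -0.0227, 0.1145]
tcp_rot: [-179.2, -1.0, -76.8]
wrist_force: [-2.1, -0.3, 6.7]
opening: 0.0495
grasp_force: 32.7
```

apply_moves([
  {"xyz": [0,0,-5],"twist": 0,"jaw": -1},
  {"xyz": [0,0,-15],"twist": 0,"jaw": -1},
  {"xyz": [0,0,-35],"twist": 0,"jaw": -1},
  {"xyz": [0,0,-65],"twist": 0,"jaw": -1},
  {"xyz": [0,0,-95],"twist": 0,"jaw": -1},
])

```text
time: 24.9
ee_pos: [0.4272, -0.0214, 0.2098]
tcp_rot: [-179.3, -0.9, -76.8]
wrist_force: [0.5, -0.2, -1.7]
opening: 0.0498
grasp_force: 31.7
```

```bash
python3 -c "
from tz import *
plan([(401,185,200,-90),(401,185,90,-90),(401,185,44,-90)])"
```

```text
q [  -2.4  -13.3  -11.4   90.9   -0.7 -105.6] z [ 0.016 -0.013 -1.   ] x [ 0.228 -0.974  0.016] y [-0.974 -0.228 -0.012] pos [ 0.4272 -0.0214  0.2098] t 24.9
[401. 185. 200. -90.] -> [-207, -21, 7] twist 0.23 dist 208
[401. 185.  90. -90.] -> [-1, 2, 110] twist 0.00 dist 110
[401. 185.  44. -90.] -> [-1, 1, 46] twist 0.00 dist 46
```

apply_moves([
  {"xyz": [-41,-4,1],"twist": 0.05,"jaw": -1},
  {"xyz": [-83,-8,2],"twist": 0.09,"jaw": -1},
  {"xyz": [-125,-13,4],"twist": 0.14,"jaw": -1},
  {"xyz": [-166,-17,6],"twist": 0.19,"jaw": -1},
  {"xyz": [-207,-21,7],"twist": 0.23,"jaw": -1},
])

```text
time: 25.52
ee_pos: [0.4004, 0.1862, 0.1988]
tcp_rot: [-179.1, -0.7, -90.1]
wrist_force: [0.5, 0.0, -3.0]
opening: 0.0495
grasp_force: 31.7
```

apply_moves([
  {"xyz": [0,0,20],"twist": 0,"jaw": -1},
  {"xyz": [0,1,45],"twist": 0,"jaw": -1},
  {"xyz": [-1,1,70],"twist": 0,"jaw": -1},
  {"xyz": [-1,2,95],"twist": 0,"jaw": -1},
  {"xyz": [-1,2,110],"twist": 0,"jaw": -1},
])

```text
time: 26.15
ee_pos: [0.4002, 0.1843, 0.0875]
tcp_rot: [-179.1, -0.8, -90.0]
wrist_force: [0.1, -0.3, -1.1]
opening: 0.0497
grasp_force: 31.6
```

apply_moves([
  {"xyz": [-1,1,18],"twist": 0,"jaw": -1},
  {"xyz": [-1,1,32],"twist": 0,"jaw": -1},
  {"xyz": [-1,1,40],"twist": 0,"jaw": -1},
  {"xyz": [-1,1,43],"twist": 0,"jaw": -1},
  {"xyz": [-1,1,44],"twist": 0,"jaw": -1},
])

```text
time: 26.78
ee_pos: [0.4004, 0.1849, 0.0445]
tcp_rot: [-179.1, -0.7, -90.0]
wrist_force: [0.5, 0.0, -2.1]
opening: 0.0493
grasp_force: 31.7
```

apply_moves([
  {"xyz": [0,0,1],"twist": 0,"jaw": -1},
  {"xyz": [0,0,1],"twist": 0,"jaw": -1},
])

```text
time: 27.02
ee_pos: [0.4003, 0.1848, 0.0435]
tcp_rot: [-179.1, -0.7, -90.0]
wrist_force: [-0.6, 0.2, -1.9]
opening: 0.0494
grasp_force: 31.7
```

apply_moves([
  {"xyz": [0,0,1],"twist": 0,"jaw": -1},
  {"xyz": [0,0,2],"twist": 0,"jaw": -1},
  {"xyz": [0,0,3],"twist": 0,"jaw": -1},
  {"xyz": [0,0,3],"twist": 0,"jaw": -1},
])

```text
time: 27.52
ee_pos: [0.4002, 0.1847, 0.0402]
tcp_rot: [-179.1, -0.8, -90.0]
wrist_force: [-0.8, -0.4, -2.1]
opening: 0.0498
grasp_force: 31.7
```

apply_moves([
  {"xyz": [0,0,1],"twist": 0,"jaw": -1},
  {"xyz": [0,0,1],"twist": 0,"jaw": -1},
])

```text
time: 27.78
ee_pos: [0.4003, 0.1848, 0.0395]
tcp_rot: [-179.1, -0.7, -90.0]
wrist_force: [-0.7, -0.8, 1.7]
opening: 0.0497
grasp_force: 32.2
```

Contact. I release and go to the yellow canister.

apply_moves([
  {"xyz": [0,0,0],"twist": 0,"jaw": 0.3},
  {"xyz": [0,0,0],"twist": 0,"jaw": 0.5},
  {"xyz": [0,0,0],"twist": 0,"jaw": 0.5},
  {"xyz": [0,0,-8],"twist": 0,"jaw": 0.5},
  {"xyz": [0,0,-30],"twist": 0,"jaw": 0.5},
])

```text
time: 28.4
ee_pos: [0.3992, 0.1849, 0.0692]
tcp_rot: [-179.2, -0.8, -90.0]
wrist_force: [-0.6, -0.2, -0.4]
opening: 0.0641
grasp_force: 0.0
```

apply_moves([
  {"xyz": [0,0,-50],"twist": 0,"jaw": 1},
  {"xyz": [0,0,-100],"twist": 0,"jaw": 1},
  {"xyz": [0,0,-150],"twist": 0,"jaw": 1},
  {"xyz": [0,0,-150],"twist": 0,"jaw": 1},
])

```text
time: 28.9
ee_pos: [0.3986, 0.1878, 0.2237]
tcp_rot: [-178.7, -0.6, -90.0]
wrist_force: [0.3, 0.0, 0.5]
opening: 0.0853
grasp_force: 0.0
```

```bash
python3 -c "
from tz import *
im,d=camera('top');W=pts('top',d,camera_params('top'));np.savez('t4.npz',im=im,W=W)
z=W[...,2]
w=W[(z>.11)&(z<.15)&(abs(W[...,0]-.626)<.08)&(abs(W[...,1]-.02)<.08)];print(len(w),rect(w[:,:2]),w[:,2].max())
plan([(626,20,190,-90)])
"
```

```text
138 (array([626.2,  20.6]), array([70.2, 50.3]), 88.6) 0.1379943805641905
q [ 25.9 -11.2  -8.4  92.1  -1.1 -64.1] z [ 0.019 -0.012 -1.   ] x [-0.    -1.     0.012] y [-1.    -0.    -0.019] pos [0.3981 0.1875 0.2213] t 28.95
[626.  20. 190. -90.] -> [167, -227, 38] twist -0.00 dist 285
```

apply_moves([
  {"xyz": [33,-45,5],"twist": 0,"jaw": 1},
  {"xyz": [67,-91,10],"twist": 0,"jaw": 1},
  {"xyz": [100,-136,18],"twist": 0.01,"jaw": 1},
  {"xyz": [134,-182,28],"twist": 0.01,"jaw": 1},
  {"xyz": [167,-227,38],"twist": 0.01,"jaw": 1},
])

```text
time: 29.58
ee_pos: [0.6259, 0.0182, 0.1854]
tcp_rot: [-179.2, -0.7, -90.6]
wrist_force: [0.4, 0.8, -0.7]
opening: 0.0853
grasp_force: 0.0
```

```bash
python3 -c "
from tz import *
plan([(626,20,114,-90.5)])
p=camera_params('wrist');im,d=camera('wrist');W=pts('wrist',d,p);w=W[(W[...,2]>.117)&(W[...,2]<.14)&(abs(W[...,0]-.626)<.07)&(abs(W[...,1]-.02)<.07)];print(rect(w[:,:2]),w[:,2].max())
"
```

```text
q [  2.   14.   13.3  88.5  -0.8 -87.4] z [ 0.014 -0.013 -1.   ] x [-0.01  -1.     0.013] y [-1.     0.01  -0.014] pos [0.6259 0.0182 0.1854] t 29.57
[626.   20.  114.  -90.5] -> [-3, 1, 71] twist -0.00 dist 71
(array([626.5,  20.5]), array([71.8, 50.6]), 88.7) 0.13028175013190574
```

apply_moves([
  {"xyz": [-2,0,25],"twist": 0,"jaw": 1},
  {"xyz": [-3,0,48],"twist": 0,"jaw": 1},
  {"xyz": [-3,0,64],"twist": 0,"jaw": 1},
  {"xyz": [-3,0,71],"twist": 0,"jaw": 1},
  {"xyz": [-3,0,71],"twist": 0,"jaw": 0.6},
])

```text
time: 30.25
ee_pos: [0.6259, 0.0218, 0.1159]
tcp_rot: [-179.1, -0.7, -90.6]
wrist_force: [0.2, 0.7, -0.2]
opening: 0.0699
grasp_force: 0.0
```

apply_moves([
  {"xyz": [0,0,0],"twist": 0,"jaw": 0.2},
  {"xyz": [0,0,0],"twist": 0,"jaw": -0.2},
  {"xyz": [0,0,0],"twist": 0,"jaw": -0.6},
  {"xyz": [0,0,0],"twist": 0,"jaw": -1},
  {"xyz": [0,0,0],"twist": 0,"jaw": -1},
])

```text
time: 30.88
ee_pos: [0.6265, 0.0218, 0.1172]
tcp_rot: [-179.0, -0.7, -90.6]
wrist_force: [-1.4, 0.6, 6.2]
opening: 0.0498
grasp_force: 32.4
```

apply_moves([
  {"xyz": [0,0,-5],"twist": 0,"jaw": -1},
  {"xyz": [0,0,-15],"twist": 0,"jaw": -1},
  {"xyz": [0,0,-35],"twist": 0,"jaw": -1},
  {"xyz": [0,0,-65],"twist": 0,"jaw": -1},
  {"xyz": [0,0,-95],"twist": 0,"jaw": -1},
])

```text
time: 31.5
ee_pos: [0.6245, 0.023, 0.2123]
tcp_rot: [-179.1, -0.7, -90.6]
wrist_force: [0.9, 0.0, -1.1]
opening: 0.05
grasp_force: 31.5
```

```bash
python3 -c "
from tz import *
plan([(520,140,200,-90),(401,274,200,-90),(401,274,90,-90),(401,274,44,-90)])"
```

```text
q [  2.4  14.   16.3  91.4  -0.8 -87. ] z [ 0.016 -0.013 -1.   ] x [-0.01  -1.     0.013] y [-1.     0.01  -0.016] pos [0.6245 0.023  0.2123] t 31.5
[520. 140. 200. -90.] -> [-116, 106, 9] twist -0.01 dist 157
[401. 274. 200. -90.] -> [-134, 119, -4] twist 0.00 dist 179
[401. 274.  90. -90.] -> [-1, 2, 110] twist 0.00 dist 110
[401. 274.  44. -90.] -> [-1, 1, 46] twist 0.00 dist 46
```

apply_moves([
  {"xyz": [-23,21,2],"twist": 0,"jaw": -1},
  {"xyz": [-58,53,4],"twist": 0,"jaw": -1},
  {"xyz": [-92,84,7],"twist": 0,"jaw": -1},
  {"xyz": [-116,106,9],"twist": -0.01,"jaw": -1},
])

```text
time: 32.0
ee_pos: [0.5187, 0.141, 0.1993]
tcp_rot: [-179.1, -0.7, -90.0]
wrist_force: [0.5, -0.0, -1.9]
opening: 0.0494
grasp_force: 31.7
```

apply_moves([
  {"xyz": [-27,24,-1],"twist": 0,"jaw": -1},
  {"xyz": [-54,48,-2],"twist": 0,"jaw": -1},
  {"xyz": [-81,72,-3],"twist": 0,"jaw": -1},
  {"xyz": [-108,96,-4],"twist": 0,"jaw": -1},
  {"xyz": [-134,119,-4],"twist": 0,"jaw": -1},
])

```text
time: 32.62
ee_pos: [0.4001, 0.2748, 0.1999]
tcp_rot: [-179.1, -0.7, -90.0]
wrist_force: [0.3, 0.1, -2.1]
opening: 0.0499
grasp_force: 31.7
```

apply_moves([
  {"xyz": [0,0,20],"twist": 0,"jaw": -1},
  {"xyz": [0,1,45],"twist": 0,"jaw": -1},
  {"xyz": [-1,1,70],"twist": 0,"jaw": -1},
  {"xyz": [-1,2,95],"twist": 0,"jaw": -1},
  {"xyz": [-1,2,110],"twist": 0,"jaw": -1},
])

```text
time: 33.25
ee_pos: [0.4004, 0.2733, 0.0884]
tcp_rot: [-179.1, -0.8, -90.0]
wrist_force: [0.3, 0.3, -0.5]
opening: 0.0497
grasp_force: 31.7
```

apply_moves([
  {"xyz": [-1,1,18],"twist": 0,"jaw": -1},
  {"xyz": [-1,1,32],"twist": 0,"jaw": -1},
  {"xyz": [-1,1,39],"twist": 0,"jaw": -1},
  {"xyz": [-1,1,42],"twist": 0,"jaw": -1},
  {"xyz": [-1,1,42],"twist": 0,"jaw": -1},
])

```text
time: 33.88
ee_pos: [0.4005, 0.274, 0.0473]
tcp_rot: [-179.1, -0.7, -90.0]
wrist_force: [0.4, -0.0, -1.5]
opening: 0.0497
grasp_force: 31.7
```

apply_moves([
  {"xyz": [0,0,1],"twist": 0,"jaw": -1},
  {"xyz": [0,0,2],"twist": 0,"jaw": -1},
  {"xyz": [0,0,3],"twist": 0,"jaw": -1},
  {"xyz": [0,0,4],"twist": 0,"jaw": -1},
  {"xyz": [0,0,4],"twist": 0,"jaw": -1},
])

```text
time: 34.5
ee_pos: [0.4004, 0.2738, 0.043]
tcp_rot: [-179.1, -0.8, -90.0]
wrist_force: [0.0, -0.3, -1.0]
opening: 0.0491
grasp_force: 31.7
```

apply_moves([
  {"xyz": [0,0,1],"twist": 0,"jaw": -1},
  {"xyz": [0,0,1],"twist": 0,"jaw": -1},
])

```text
time: 34.75
ee_pos: [0.4005, 0.2739, 0.0422]
tcp_rot: [-179.1, -0.8, -90.0]
wrist_force: [-0.6, -1.0, 0.3]
opening: 0.0499
grasp_force: 31.8
```

apply_moves([
  {"xyz": [0,0,1],"twist": 0,"jaw": -1},
  {"xyz": [0,0,1],"twist": 0,"jaw": -1},
])

```text
time: 35.0
ee_pos: [0.4005, 0.2739, 0.0422]
tcp_rot: [-179.1, -0.7, -90.0]
wrist_force: [-3.3, -2.9, 9.6]
opening: 0.0497
grasp_force: 33.1
```

apply_moves([
  {"xyz": [0,0,-1],"twist": 0,"jaw": 0.3},
  {"xyz": [0,0,-1],"twist": 0,"jaw": 0.5},
  {"xyz": [0,0,-1],"twist": 0,"jaw": 0.5},
  {"xyz": [0,0,-8],"twist": 0,"jaw": 0.5},
  {"xyz": [0,0,-30],"twist": 0,"jaw": 0.5},
])

```text
time: 35.62
ee_pos: [0.3994, 0.2738, 0.0708]
tcp_rot: [-179.2, -0.8, -90.0]
wrist_force: [0.3, -0.0, -0.2]
opening: 0.0638
grasp_force: 0.0
```

apply_moves([
  {"xyz": [0,0,-50],"twist": 0,"jaw": 1},
  {"xyz": [0,0,-100],"twist": 0,"jaw": 1},
  {"xyz": [0,0,-150],"twist": 0,"jaw": 1},
  {"xyz": [0,0,-150],"twist": 0,"jaw": 1},
])

```text
time: 36.12
ee_pos: [0.3987, 0.277, 0.2257]
tcp_rot: [-178.8, -0.5, -90.0]
wrist_force: [0.2, -0.5, -0.2]
opening: 0.0853
grasp_force: 0.0
```

```bash
cat > s.py <<'E'
from tz import *
im,d=camera('top');W=pts('top',d,camera_params('top'));np.savez('t5.npz',im=im,W=W)
save(cv2.resize(im[125:290,180:440],None,fx=3,fy=3,interpolation=cv2.INTER_CUBIC),'t5.png')
z=W[...,2]
for n,x,y in[('red',.428,-.022),('yel',.626,.02),('blu',.626,-.198)]:
    w=W[(z>.07)&(z<.11)&(abs(W[...,0]-x)<.09)&(abs(W[...,1]-y)<.09)];print(n,len(w),rect(w[:,:2]),np.median(w[:,2]))
for x in(.401,.541):
  for y in(.185,.274):
    w=W[(z>.04)&(z<.07)&(abs(W[...,0]-x)<.045)&(abs(W[...,1]-y)<.044)];print('dish',len(w),rect(w[:,:2]))
hsv=cv2.cvtColor(im,cv2.COLOR_RGB2HSV)
def roi(m,u0,u1,v0,v1):
    o=np.zeros_like(m);o[v0:v1,u0:u1]=m[v0:v1,u0:u1];return o
y=roi((hsv[...,0]>18)&(hsv[...,0]<35)&(hsv[...,1]>120)&(hsv[...,2]>120)&(z<.06),340,430,210,285)
v,u=np.nonzero(y);print('handle',rect(ray('top',np.c_[u,v],.038)[:,:2]))
w=W[(z>.05)&(z<.08)&(abs(W[...,0]-.41)<.1)&(abs(W[...,1]+.27)<.1)];print('head',w.mean(0))
g=roi((hsv[...,0]>45)&(hsv[...,0]<85)&(hsv[...,1]>90)&(hsv[...,2]>60)&(z<.02),340,420,215,275)
v,u=np.nonzero(g);print('green',rect(ray('top',np.c_[u,v],.004)[:,:2]))
m=roi(hsv[...,2]<75,340,425,215,280)
c=big(m);r=cv2.minAreaRect(c);print('mat px',r, rect(ray('top',cv2.boxPoints(r),.004)[:,:2]))
E
python3 s.py
```

```text
red 527 (array([428.9, -21.1]), array([87.9, 63.7]), -74.0) 0.08164293683510115
yel 531 (array([630.7,  19.6]), array([86.5, 64. ]), -89.5) 0.08186341941356799
blu 527 (array([ 623.7, -202.4]), array([88.3, 64.2]), -76.7) 0.08182521799669422
dish 123 (array([401.1, 184.7]), array([70.5, 49.9]), -89.0)
dish 131 (array([400.3, 272.3]), array([71.8, 49.8]), 89.8)
dish 118 (array([541.6, 184.1]), array([70.7, 49.7]), 89.7)
dish 126 (array([542.2, 270.5]), array([71.9, 50.6]), 87.6)
handle (array([ 449.9, -302.6]), array([111.6,  35.2]), -42.1)
head [ 0.39223883 -0.25120004  0.06129649]
green (array([ 432.1, -290.2]), array([152.3,  50.8]), -83.2)
mat px ((371.0841369628906, 248.3415985107422), (37.11488723754883, 39.70198440551758), 84.2894058227539) (array([ 422.4, -255.8]), array([135.7, 125.5]), -83.2)
```

View pics/t5.png

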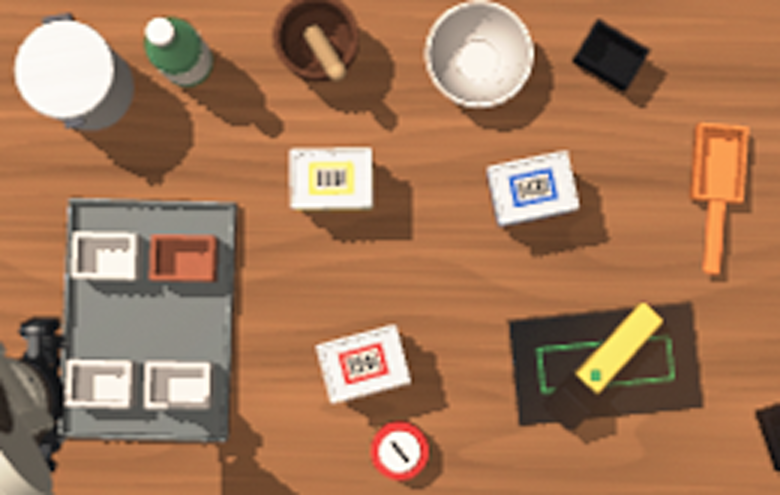

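The picture shows all four dishes upright in the tray: white at (105,255), (100,383) and (178,383), brown at (183,258). All three labels are clear: yellow at (331,178), blue at (533,187), red at (362,363). The scanner is at (620,348).

```bash
python3 -c "
from tz import *
plan([(412,88,225,-134),(424,-101,220,-178),(437,-290,150,138)])"
```

```text
q [ 35.4  -4.9  -2.6  91.8  -1.1 -54.6] z [ 0.019 -0.011 -1.   ] x [-0.    -1.     0.011] y [-1.    -0.    -0.019] pos [0.3982 0.2767 0.2231] t 36.17
[ 412.   88.  225. -134.] -> [189, -14, 0] twist 0.77 dist 189
[ 424. -101.  220. -178.] -> [128, -140, 7] twist 0.77 dist 189
[ 437. -290.  150.  138.] -> [-5, -189, 72] twist 0.77 dist 202
```

apply_moves([
  {"xyz": [38,-3,0],"twist": 0.15,"jaw": 1},
  {"xyz": [76,-6,0],"twist": 0.31,"jaw": 1},
  {"xyz": [113,-8,0],"twist": 0.46,"jaw": 1},
  {"xyz": [151,-11,0],"twist": 0.62,"jaw": 1},
  {"xyz": [189,-14,0],"twist": 0.77,"jaw": 1},
])

```text
time: 36.8
ee_pos: [0.4111, 0.0859, 0.2226]
tcp_rot: [-178.9, 0.0, -134.4]
wrist_force: [-0.0, 1.0, 0.1]
opening: 0.0856
grasp_force: 0.0
```

apply_moves([
  {"xyz": [26,-28,1],"twist": 0.15,"jaw": 1},
  {"xyz": [51,-56,3],"twist": 0.31,"jaw": 1},
  {"xyz": [77,-84,4],"twist": 0.46,"jaw": 1},
  {"xyz": [102,-112,6],"twist": 0.62,"jaw": 1},
  {"xyz": [128,-140,7],"twist": 0.77,"jaw": 1},
])

```text
time: 37.42
ee_pos: [0.4225, -0.1034, 0.2182]
tcp_rot: [-179.2, 0.8, -178.5]
wrist_force: [0.5, 0.6, -0.1]
opening: 0.0857
grasp_force: 0.0
```

apply_moves([
  {"xyz": [-1,-38,8],"twist": 0.15,"jaw": 1},
  {"xyz": [-2,-76,20],"twist": 0.31,"jaw": 1},
  {"xyz": [-3,-113,35],"twist": 0.46,"jaw": 1},
  {"xyz": [-4,-151,55],"twist": 0.62,"jaw": 1},
  {"xyz": [-5,-189,72],"twist": 0.77,"jaw": 1},
])

```text
time: 38.05
ee_pos: [0.4343, -0.2928, 0.1481]
tcp_rot: [180.0, 1.1, 137.3]
wrist_force: [0.3, 0.2, -0.4]
opening: 0.0856
grasp_force: 0.0
```

```bash
python3 -c "
from tz import *
plan([(437,-290,29,138)])
p=camera_params('wrist');im,d=camera('wrist');W=pts('wrist',d,p);save(im,'w6.png')
hsv=cv2.cvtColor(im,cv2.COLOR_RGB2HSV);k=(hsv[...,0]>18)&(hsv[...,0]<35)&(hsv[...,1]>120)&(hsv[...,2]>90)&(W[...,2]>.03)&(W[...,2]<.05)&(abs(W[...,0]-.43)<.12)&(abs(W[...,1]+.3)<.12)
w=W[k];print(len(w),rect(w[:,:2]),np.median(w[:,2]))
"
```

```text
q [-33.9  -0.5  -6.6  82.8  -0.1   8.7] z [ 0.014 -0.012 -1.   ] x [-0.735  0.677 -0.018] y [0.678 0.735 0.001] pos [ 0.4343 -0.2928  0.1481] t 38.05
[ 437. -290.   29.  138.] -> [2, 4, 119] twist -0.01 dist 119
4189 (array([ 450.5, -304.9]), array([111.6,  32.6]), -41.8) 0.037768119747389715
```

View pics/w6.png

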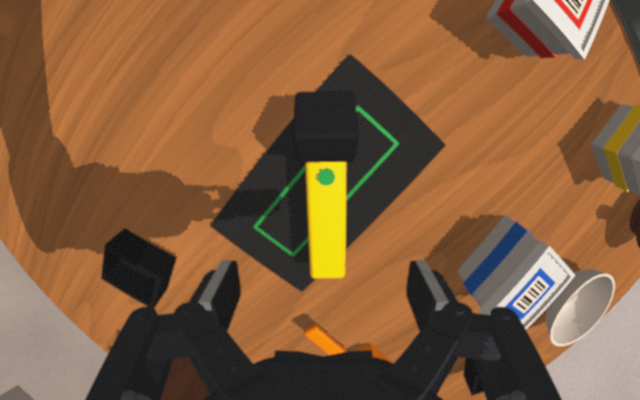

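The wrist view shows the handle at (327,220) between the open fingers, with the head at the top (325,125). Aligned.

apply_moves([
  {"xyz": [1,2,35],"twist": -0.015,"jaw": 1},
  {"xyz": [1,2,70],"twist": -0.015,"jaw": 1},
  {"xyz": [1,2,100],"twist": -0.015,"jaw": 1},
  {"xyz": [1,2,114],"twist": -0.015,"jaw": 1},
  {"xyz": [1,2,118],"twist": -0.015,"jaw": 0.6},
])

```text
time: 38.72
ee_pos: [0.437, -0.291, 0.0313]
tcp_rot: [180.0, 1.1, 138.5]
wrist_force: [-0.2, 0.4, 0.1]
opening: 0.0702
grasp_force: 0.0
```

apply_moves([
  {"xyz": [0,0,0],"twist": 0,"jaw": 0.2},
  {"xyz": [0,0,0],"twist": 0,"jaw": -0.2},
  {"xyz": [0,0,0],"twist": 0,"jaw": -0.6},
  {"xyz": [0,0,0],"twist": 0,"jaw": -1},
  {"xyz": [0,0,0],"twist": 0,"jaw": -1},
], grip_force=50)

```text
time: 39.35
ee_pos: [0.4381, -0.2917, 0.0334]
tcp_rot: [179.9, 1.3, 138.5]
wrist_force: [-1.0, 0.5, 6.9]
opening: 0.031
grasp_force: 51.4
```

apply_moves([
  {"xyz": [0,0,0],"twist": 0,"jaw": -1},
  {"xyz": [0,0,0],"twist": 0,"jaw": -1},
])

```text
time: 39.6
ee_pos: [0.4382, -0.2917, 0.0334]
tcp_rot: [179.9, 1.3, 138.5]
wrist_force: [-0.3, 0.3, 6.3]
opening: 0.0311
grasp_force: 51.4
```

```bash
python3 -c "
from tz import *
tz();print(sensors.get_obs()['opening'])"
```

```text
q [-33.6   2.  -16.9  69.8  -0.1   7.9] z [ 0.018 -0.014 -1.   ] x [-0.749  0.662 -0.023] y [0.662 0.749 0.001] pos [ 0.4382 -0.2917  0.0334] t 39.6
0.031058432996385544
```

apply_moves([
  {"xyz": [0,0,-6],"twist": 0,"jaw": -1},
  {"xyz": [0,0,-20],"twist": 0,"jaw": -1},
  {"xyz": [0,0,-50],"twist": 0,"jaw": -1},
  {"xyz": [0,0,-90],"twist": 0,"jaw": -1},
  {"xyz": [0,0,-127],"twist": 0,"jaw": -1},
])

```text
time: 40.22
ee_pos: [0.4354, -0.2895, 0.1613]
tcp_rot: [180.0, 1.2, 138.5]
wrist_force: [0.0, -0.7, -1.8]
opening: 0.0311
grasp_force: 50.5
```

```bash
python3 -c "
from tz import *
plan([(400,-220,165,99),(353,-153,157,60)])"
```

```text
q [-33.6  -0.8  -5.5  84.1  -0.1   7.9] z [ 0.016 -0.014 -1.   ] x [-0.749  0.662 -0.021] y [0.662 0.749 0.001] pos [ 0.4354 -0.2895  0.1613] t 40.23
[ 400. -220.  165.   99.] -> [72, 29, -5] twist 0.69 dist 78
[ 353. -153.  157.   60.] -> [74, -36, 6] twist 0.68 dist 82
```

apply_moves([
  {"xyz": [14,6,-1],"twist": 0.13,"jaw": -1},
  {"xyz": [29,12,-2],"twist": 0.27,"jaw": -1},
  {"xyz": [43,17,-3],"twist": 0.41,"jaw": -1},
  {"xyz": [58,23,-4],"twist": 0.55,"jaw": -1},
  {"xyz": [72,29,-5],"twist": 0.69,"jaw": -1},
])

```text
time: 40.85
ee_pos: [0.4003, -0.2197, 0.1635]
tcp_rot: [179.2, 0.9, 98.7]
wrist_force: [-0.2, 0.8, -1.8]
opening: 0.0305
grasp_force: 50.5
```

apply_moves([
  {"xyz": [15,-7,1],"twist": 0.13,"jaw": -1},
  {"xyz": [30,-14,2],"twist": 0.27,"jaw": -1},
  {"xyz": [44,-22,4],"twist": 0.41,"jaw": -1},
  {"xyz": [60,-29,5],"twist": 0.55,"jaw": -1},
  {"xyz": [74,-36,6],"twist": 0.68,"jaw": -1},
])

```text
time: 41.48
ee_pos: [0.3533, -0.1523, 0.1558]
tcp_rot: [178.8, 0.2, 59.8]
wrist_force: [1.1, -0.9, -1.7]
opening: 0.0315
grasp_force: 50.5
```

```bash
cat > beam.py <<'E'
from tz import *
import sys
# scanner relative to tool from the grip: R_grip (tool), scanner flat yaw 138.4 at grip, origin
def beam(L):
    Rg=np.c_[[-.749,.662,-.023],[.662,.749,.001],[.018,-.014,-1.]];pg=np.array([.4382,-.2917,.0334])
    Rs=Ro.from_euler('z',138.4,degrees=True).as_matrix();ps=np.array([.4278,-.2837,.004])
    R=tz();p=sensors.get_obs()['ee_pos']
    T=R@Rg.T;b=p+T@(ps+Rs@[.068,0,.024]-pg);bx=T@Rs@[.7071,0,-.7071];by=T@Rs@[0,1,0];bz=np.cross(bx,by)
    d=np.array(L)-b;print('dist %.1f  y %.1f z %.1f mm'%tuple(1000*np.array([d@bx,d@by,d@bz])),'world offset to shift',(d-bx*.1).round(4))
beam([float(a) for a in sys.argv[1:4]])
p=camera_params('wrist');im,d=camera('wrist');W=pts('wrist',d,p)
if len(sys.argv)>4: save(im,sys.argv[4])
w=W[(abs(W[...,2]-.082)<.008)&(np.hypot(W[...,0]-float(sys.argv[1]),W[...,1]-float(sys.argv[2]))<.06)];print('lid',len(w),rect(w[:,:2]) if len(w)>20 else '')
E
python3 beam.py .429 -.021 .081 w7.png
```

```text
q [-23.1 -20.  -22.5  86.3  -0.3  97.2] z [ 0.016 -0.013 -1.   ] x [ 0.504  0.864 -0.003] y [ 0.864 -0.503  0.021] pos [ 0.3533 -0.1523  0.1558] t 41.48
dist 99.9  y 1.5 z -2.4 mm world offset to shift [-0.0022 -0.0007 -0.0017]
lid 6273 (array([430.1, -26.1]), array([79.3, 64.7]), -73.7)
```

View pics/w7.png

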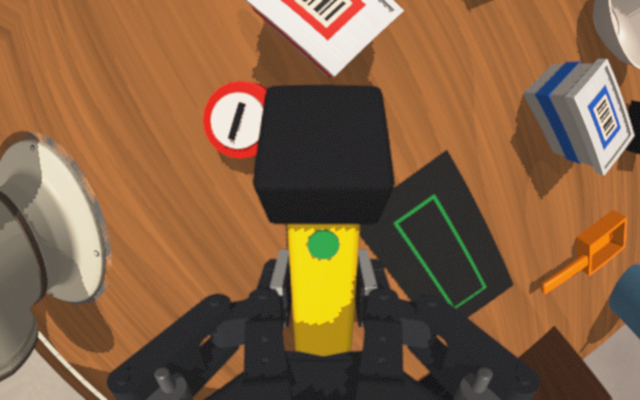

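The wrist view shows the scanner held straight, with its head at (323,150) pointing at the red label (320,5). The computed aim is within 2.5 mm at 100 mm. I'll hold it there.

apply_moves([
  {"xyz": [0,0,0],"twist": 0,"jaw": -1},
  {"xyz": [0,0,0],"twist": 0,"jaw": -1},
  {"xyz": [0,0,0],"twist": 0,"jaw": -1},
  {"xyz": [0,0,0],"twist": 0,"jaw": -1},
  {"xyz": [0,0,0],"twist": 0,"jaw": -1},
])

```text
time: 42.15
ee_pos: [0.3537, -0.1529, 0.1549]
tcp_rot: [178.9, 0.2, 60.0]
wrist_force: [-0.3, -0.0, -2.0]
opening: 0.031
grasp_force: 50.5
```

apply_moves([
  {"xyz": [0,0,0],"twist": 0,"jaw": -1},
  {"xyz": [0,0,0],"twist": 0,"jaw": -1},
  {"xyz": [0,0,0],"twist": 0,"jaw": -1},
  {"xyz": [0,0,0],"twist": 0,"jaw": -1},
  {"xyz": [0,0,0],"twist": 0,"jaw": -1},
])

```text
time: 42.78
ee_pos: [0.3537, -0.1528, 0.155]
tcp_rot: [178.8, 0.2, 60.0]
wrist_force: [-0.2, -0.5, -1.4]
opening: 0.0306
grasp_force: 50.5
```

apply_moves([
  {"xyz": [0,0,0],"twist": 0,"jaw": -1},
  {"xyz": [0,0,0],"twist": 0,"jaw": -1},
  {"xyz": [0,0,0],"twist": 0,"jaw": -1},
  {"xyz": [0,0,0],"twist": 0,"jaw": -1},
  {"xyz": [0,0,0],"twist": 0,"jaw": -1},
])

```text
time: 43.4
ee_pos: [0.3537, -0.1528, 0.155]
tcp_rot: [178.8, 0.2, 60.0]
wrist_force: [-0.8, 0.5, -1.9]
opening: 0.0307
grasp_force: 50.5
```

```bash
python3 -c "
from tz import *
plan([(553,-112,156,60),(547,-333,156,60)])"
```

```text
q [-23.1 -19.9 -22.5  86.2  -0.3  96.9] z [ 0.016 -0.013 -1.   ] x [ 0.5    0.866 -0.003] y [ 0.866 -0.5    0.02 ] pos [ 0.3537 -0.1528  0.155 ] t 43.4
[ 553. -112.  156.   60.] -> [135, 152, 2] twist 0.00 dist 203
[ 547. -333.  156.   60.] -> [-194, 105, 3] twist 0.00 dist 221
```

apply_moves([
  {"xyz": [27,30,0],"twist": 0,"jaw": -1},
  {"xyz": [54,61,1],"twist": 0,"jaw": -1},
  {"xyz": [81,91,1],"twist": 0,"jaw": -1},
  {"xyz": [112,126,1],"twist": 0,"jaw": -1},
  {"xyz": [135,152,1],"twist": 0,"jaw": -1},
])

```text
time: 44.02
ee_pos: [0.5545, -0.1113, 0.1562]
tcp_rot: [178.9, 0.2, 60.0]
wrist_force: [-1.1, 0.2, -2.7]
opening: 0.0306
grasp_force: 50.5
```

apply_moves([
  {"xyz": [0,0,0],"twist": 0,"jaw": -1},
  {"xyz": [0,0,0],"twist": 0,"jaw": -1},
])

```text
time: 44.28
ee_pos: [0.5523, -0.1118, 0.1562]
tcp_rot: [178.9, 0.2, 60.0]
wrist_force: [-0.5, -0.2, -1.3]
opening: 0.0311
grasp_force: 50.7
```

```bash
python3 beam.py .629 .020 .081; python3 -c "
from tz import *
im,d=camera('top');W=pts('top',d,camera_params('top'));z=W[...,2]
hsv=cv2.cvtColor(im,cv2.COLOR_RGB2HSV)
for n,x,y in[('yel',.628,.02),('blu',.624,-.2)]:
    w=W[(z>.07)&(z<.098)&(abs(W[...,0]-x)<.06)&(abs(W[...,1]-y)<.06)];print(n,len(w),rect(w[:,:2]))
for n,h0,h1,x,y in[('yel',20,35,.628,.02),('blu',105,125,.624,-.2)]:
    k=(hsv[...,0]>h0)&(hsv[...,0]<h1)&(hsv[...,1]>90)&(z>.07)&(z<.098)&(abs(W[...,0]-x)<.04)&(abs(W[...,1]-y)<.04);v,u=np.nonzero(k);print(n,'label',len(u),rect(ray('top',np.c_[u,v],.081)[:,:2]))
"
```

```text
q [-1.120e+01  5.000e+00 -1.000e-01  8.390e+01 -6.000e-01  1.088e+02] z [ 0.015 -0.013 -1.   ] x [ 0.5    0.866 -0.004] y [ 0.866 -0.5    0.019] pos [ 0.5523 -0.1118  0.1562] t 44.27
dist 100.9  y 0.1 z -1.9 mm world offset to shift [-0.0005 -0.0006 -0.002 ]
lid 6201 (array([631. ,   4.5]), array([64.9, 61.5]), 2.0)
yel 527 (array([631. ,  19.8]), array([86.2, 64.5]), -88.8)
blu 334 (array([ 624.1, -202.8]), array([87.3, 64.2]), -77.4)
yel label 90 (array([629.4,  19.7]), array([46.1, 33. ]), -89.0)
blu label 29 (array([ 625.4, -212.4]), array([33.7, 24.4]), 12.0)
```

The yellow aim is good, within 2 mm. I'll hold it, then go to blue.

apply_moves([
  {"xyz": [0,0,0],"twist": 0,"jaw": -1},
  {"xyz": [0,0,0],"twist": 0,"jaw": -1},
  {"xyz": [0,0,0],"twist": 0,"jaw": -1},
  {"xyz": [0,0,0],"twist": 0,"jaw": -1},
  {"xyz": [0,0,0],"twist": 0,"jaw": -1},
])

```text
time: 45.0
ee_pos: [0.5528, -0.1118, 0.1566]
tcp_rot: [178.8, 0.2, 60.0]
wrist_force: [0.1, -0.8, -0.9]
opening: 0.0308
grasp_force: 50.7
```

apply_moves([
  {"xyz": [0,0,0],"twist": 0,"jaw": -1},
  {"xyz": [0,0,0],"twist": 0,"jaw": -1},
  {"xyz": [0,0,0],"twist": 0,"jaw": -1},
  {"xyz": [0,0,0],"twist": 0,"jaw": -1},
  {"xyz": [0,0,0],"twist": 0,"jaw": -1},
])

```text
time: 45.62
ee_pos: [0.5528, -0.1118, 0.1566]
tcp_rot: [178.8, 0.2, 60.0]
wrist_force: [0.9, -0.4, -1.7]
opening: 0.031
grasp_force: 50.7
```

apply_moves([
  {"xyz": [0,0,0],"twist": 0,"jaw": -1},
  {"xyz": [0,0,0],"twist": 0,"jaw": -1},
  {"xyz": [0,0,0],"twist": 0,"jaw": -1},
  {"xyz": [0,0,0],"twist": 0,"jaw": -1},
  {"xyz": [0,0,0],"twist": 0,"jaw": -1},
])

```text
time: 46.25
ee_pos: [0.5528, -0.1118, 0.1566]
tcp_rot: [178.8, 0.2, 60.0]
wrist_force: [0.3, 0.6, -0.8]
opening: 0.031
grasp_force: 50.7
```

apply_moves([
  {"xyz": [-38,22,0],"twist": 0,"jaw": -1},
  {"xyz": [-77,43,1],"twist": 0,"jaw": -1},
  {"xyz": [-115,65,1],"twist": 0,"jaw": -1},
  {"xyz": [-154,86,2],"twist": 0,"jaw": -1},
  {"xyz": [-194,108,3],"twist": 0,"jaw": -1},
])

```text
time: 46.88
ee_pos: [0.5493, -0.3352, 0.1565]
tcp_rot: [178.8, 0.2, 60.0]
wrist_force: [0.2, 0.1, -1.9]
opening: 0.0311
grasp_force: 50.7
```

apply_moves([
  {"xyz": [0,0,0],"twist": 0,"jaw": -1},
  {"xyz": [0,0,0],"twist": 0,"jaw": -1},
])

```text
time: 47.12
ee_pos: [0.5493, -0.3337, 0.1563]
tcp_rot: [178.9, 0.2, 60.0]
wrist_force: [-1.2, 1.0, -2.0]
opening: 0.031
grasp_force: 50.6
```

```bash
python3 beam.py .624 -.201 .081
```

```text
q [-31.2  15.8  12.3  85.4  -0.2  88.8] z [ 0.015 -0.013 -1.   ] x [ 0.5    0.866 -0.003] y [ 0.866 -0.5    0.02 ] pos [ 0.5493 -0.3337  0.1563] t 47.12
dist 100.7  y 2.5 z -2.2 mm world offset to shift [-0.0026  0.0004 -0.0021]
lid 6344 (array([ 625.6, -209.1]), array([75.6, 64.9]), -77.1)
```

apply_moves([
  {"xyz": [0,0,0],"twist": 0,"jaw": -1},
  {"xyz": [0,0,0],"twist": 0,"jaw": -1},
  {"xyz": [0,0,0],"twist": 0,"jaw": -1},
  {"xyz": [0,0,0],"twist": 0,"jaw": -1},
  {"xyz": [0,0,0],"twist": 0,"jaw": -1},
])

```text
time: 47.8
ee_pos: [0.5494, -0.3338, 0.1565]
tcp_rot: [178.8, 0.2, 60.0]
wrist_force: [-0.4, -0.3, -2.8]
opening: 0.0309
grasp_force: 50.6
```

apply_moves([
  {"xyz": [0,0,0],"twist": 0,"jaw": -1},
  {"xyz": [0,0,0],"twist": 0,"jaw": -1},
  {"xyz": [0,0,0],"twist": 0,"jaw": -1},
  {"xyz": [0,0,0],"twist": 0,"jaw": -1},
  {"xyz": [0,0,0],"twist": 0,"jaw": -1},
])

```text
time: 48.42
ee_pos: [0.5494, -0.3338, 0.1565]
tcp_rot: [178.8, 0.2, 60.0]
wrist_force: [0.6, -0.4, -1.4]
opening: 0.0311
grasp_force: 50.6
```

apply_moves([
  {"xyz": [0,0,0],"twist": 0,"jaw": -1},
  {"xyz": [0,0,0],"twist": 0,"jaw": -1},
  {"xyz": [0,0,0],"twist": 0,"jaw": -1},
  {"xyz": [0,0,0],"twist": 0,"jaw": -1},
  {"xyz": [0,0,0],"twist": 0,"jaw": -1},
])

```text
time: 49.05
ee_pos: [0.5494, -0.3338, 0.1564]
tcp_rot: [178.8, 0.2, 60.0]
wrist_force: [0.2, 1.1, -1.4]
opening: 0.0309
grasp_force: 50.6
```

```bash
python3 -c "
from tz import *
im,d=camera('top');W=pts('top',d,camera_params('top'));z=W[...,2]
hsv=cv2.cvtColor(im,cv2.COLOR_RGB2HSV)
R=(abs(W[...,0]-.432)<.13)&(abs(W[...,1]+.29)<.13)&(z<.02)
for n,k in[('green',(hsv[...,0]>45)&(hsv[...,0]<85)&(hsv[...,1]>80)&(hsv[...,2]>50)&R),('mat',(hsv[...,2]<75)&(hsv[...,1]<130)&R)]:
    v,u=np.nonzero(k);P=ray('top',np.c_[u,v],.004)[:,:2];print(n,len(u),rect(P))
save(cv2.resize(im[200:290,320:440],None,fx=5,fy=5),'t8.png')
"
```

```text
green 56 (array([ 435.7, -229.2]), array([72.1, 36.5]), -36.1)
mat 529 (array([ 448.1, -213.3]), array([157.7,  81.6]), -35.8)
```

View pics/t8.png

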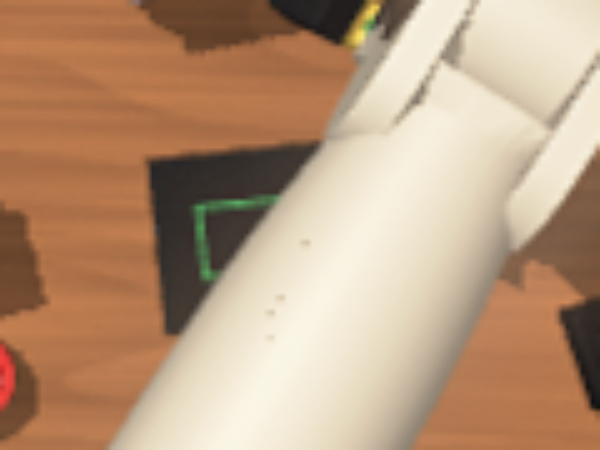

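The arm hides most of the mat here, though the outline's left end is visible at (205,240). I'll rely on the earlier unobstructed views and fit the mat corners from them.

```bash
python3 -c "
from tz import *
c=ray('top',[(350,231.75),(410.5,225.75),(414.25,260),(353,266.75)],.004)[:,:2];print(rect(c),c.mean(0))
ps=np.array([.4278,-.2837]);pg=np.array([.4382,-.2917]);
y=96.8;a=np.radians(y-138.4);A=np.array([[np.cos(a),-np.sin(a)],[np.sin(a),np.cos(a)]])
t=np.array([.432,-.290])+A@(pg-ps);print(t)
t*=1000
plan([(500,-320,150,85),(t[0],t[1],110,96.9),(t[0],t[1],45,96.9)])
"
```

```text
(array([ 430.1, -292. ]), array([209.1, 118.8]), -83.3) [ 0.43076493 -0.29241454]
[ 0.43446569 -0.30288722]
q [-31.2  15.8  12.3  85.3  -0.2  88.8] z [ 0.016 -0.013 -1.   ] x [ 0.5    0.866 -0.004] y [ 0.866 -0.5    0.02 ] pos [ 0.5494 -0.3338  0.1565] t 49.1
[ 500. -320.  150.   85.] -> [-13, -50, 6] twist -0.44 dist 52
[ 434.46569044 -302.88721734  110.           96.9       ] -> [12, -67, 39] twist -0.21 dist 79
[ 434.46569044 -302.88721734   45.           96.9       ] -> [1, -1, 65] twist 0.00 dist 65
```

apply_moves([
  {"xyz": [-4,-17,2],"twist": -0.15,"jaw": -1},
  {"xyz": [-9,-33,4],"twist": -0.3,"jaw": -1},
  {"xyz": [-13,-50,6],"twist": -0.44,"jaw": -1},
])

```text
time: 49.48
ee_pos: [0.4992, -0.3201, 0.1494]
tcp_rot: [179.0, 0.7, 85.5]
wrist_force: [-0.4, -0.1, -1.8]
opening: 0.0312
grasp_force: 50.7
```

apply_moves([
  {"xyz": [3,-17,10],"twist": -0.05,"jaw": -1},
  {"xyz": [6,-34,20],"twist": -0.1,"jaw": -1},
  {"xyz": [9,-50,30],"twist": -0.16,"jaw": -1},
  {"xyz": [11,-67,39],"twist": -0.21,"jaw": -1},
  {"xyz": [11,-67,39],"twist": -0.21,"jaw": -1},
])

```text
time: 50.1
ee_pos: [0.4336, -0.3039, 0.1089]
tcp_rot: [179.2, 0.8, 97.2]
wrist_force: [-0.3, -0.9, -2.0]
opening: 0.0311
grasp_force: 50.6
```

```bash
python3 -c "
from tz import *
plan([(434,-303.5,40,96.8)])
p=camera_params('wrist');im,d=camera('wrist');W=pts('wrist',d,p);save(im,'w9.png')"
```

```text
q [-35.    0.6  -9.8  78.4  -0.1  47.8] z [ 0.015 -0.013 -1.   ] x [-0.125  0.992 -0.015] y [0.992 0.126 0.013] pos [ 0.4336 -0.3039  0.1089] t 50.1
[ 434.  -303.5   40.    96.8] -> [1, 0, 69] twist 0.01 dist 69
```

View pics/w9.png

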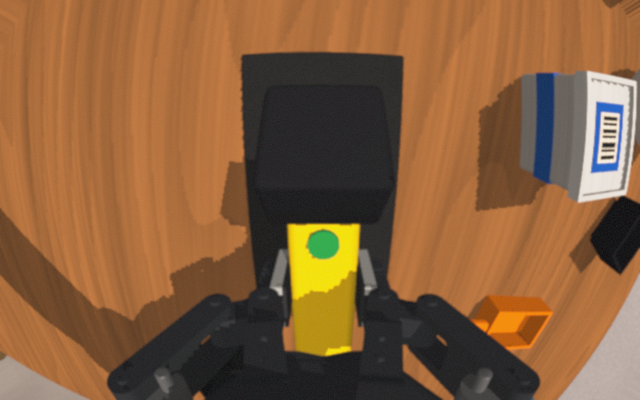

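The wrist view shows the scanner parallel to the mat and centred, with the mat spanning columns 243–403 and the head at column 323. I'll lower it.

apply_moves([
  {"xyz": [0,0,22],"twist": 0.01,"jaw": -1},
  {"xyz": [1,0,42],"twist": 0.01,"jaw": -1},
  {"xyz": [1,0,58],"twist": 0.01,"jaw": -1},
  {"xyz": [1,0,66],"twist": 0.01,"jaw": -1},
  {"xyz": [1,0,69],"twist": 0.01,"jaw": -1},
])

```text
time: 50.78
ee_pos: [0.4356, -0.3042, 0.0401]
tcp_rot: [179.2, 0.9, 96.7]
wrist_force: [0.0, 0.3, -1.5]
opening: 0.0311
grasp_force: 50.7
```

apply_moves([
  {"xyz": [0,0,1],"twist": 0,"jaw": -1},
  {"xyz": [0,0,2],"twist": 0,"jaw": -1},
  {"xyz": [0,0,3],"twist": 0,"jaw": -1},
  {"xyz": [0,0,3],"twist": 0,"jaw": -1},
])

```text
time: 51.28
ee_pos: [0.4355, -0.3042, 0.0374]
tcp_rot: [179.2, 0.9, 96.7]
wrist_force: [0.2, -0.6, -1.9]
opening: 0.0312
grasp_force: 50.7
```

apply_moves([
  {"xyz": [0,0,1],"twist": 0,"jaw": -1},
  {"xyz": [0,0,2],"twist": 0,"jaw": -1},
  {"xyz": [0,0,2],"twist": 0,"jaw": -1},
])

```text
time: 51.65
ee_pos: [0.4355, -0.3041, 0.0352]
tcp_rot: [179.2, 0.8, 96.7]
wrist_force: [0.5, 0.3, -1.8]
opening: 0.0311
grasp_force: 50.7
```

apply_moves([
  {"xyz": [-1,-1,1],"twist": 0,"jaw": -1},
  {"xyz": [-1,-1,1],"twist": 0,"jaw": -1},
])

```text
time: 51.9
ee_pos: [0.4346, -0.3054, 0.0342]
tcp_rot: [179.2, 0.9, 96.7]
wrist_force: [0.0, -0.3, -0.5]
opening: 0.031
grasp_force: 50.7
```

apply_moves([
  {"xyz": [0,0,1],"twist": 0,"jaw": -1},
  {"xyz": [0,0,1],"twist": 0,"jaw": -1},
])

```text
time: 52.15
ee_pos: [0.4347, -0.3053, 0.0337]
tcp_rot: [179.2, 0.9, 96.7]
wrist_force: [-1.8, 2.7, 3.3]
opening: 0.0312
grasp_force: 51.3
```

apply_moves([
  {"xyz": [0,0,1],"twist": 0,"jaw": -1},
  {"xyz": [0,0,1],"twist": 0,"jaw": -1},
])

```text
time: 52.4
ee_pos: [0.4348, -0.3053, 0.0336]
tcp_rot: [179.2, 0.9, 96.7]
wrist_force: [-4.6, 5.1, 11.9]
opening: 0.0309
grasp_force: 52.4
```

Contact. I release slowly, retreat upward and check.

apply_moves([
  {"xyz": [0,0,-1],"twist": 0,"jaw": -0.1},
  {"xyz": [0,0,-1],"twist": 0,"jaw": 0.2},
  {"xyz": [0,0,-1],"twist": 0,"jaw": 0.5},
  {"xyz": [0,0,-1],"twist": 0,"jaw": 0.8},
  {"xyz": [0,0,-10],"twist": 0,"jaw": 0.8},
])

```text
time: 53.02
ee_pos: [0.4341, -0.3049, 0.0419]
tcp_rot: [179.2, 0.8, 96.7]
wrist_force: [-0.2, 0.3, 0.5]
opening: 0.0766
grasp_force: 0.0
```

apply_moves([
  {"xyz": [0,0,-30],"twist": 0,"jaw": 0.8},
  {"xyz": [0,0,-70],"twist": 0,"jaw": 1},
  {"xyz": [0,0,-120],"twist": 0,"jaw": 1},
  {"xyz": [0,0,-170],"twist": 0,"jaw": 1},
  {"xyz": [0,0,-200],"twist": 0,"jaw": 1},
])

```text
time: 53.65
ee_pos: [0.4316, -0.3027, 0.2458]
tcp_rot: [179.0, 1.0, 96.7]
wrist_force: [0.7, -0.2, 0.4]
opening: 0.0856
grasp_force: 0.0
```

```bash
python3 -c "
from tz import *
plan([(300,-160,250,96)])"
```

```text
q [-35.    0.4   5.1  93.3  -0.1  48.3] z [ 0.019 -0.015 -1.   ] x [-0.116  0.993 -0.017] y [0.993 0.116 0.017] pos [ 0.4316 -0.3027  0.2458] t 53.65
[ 300. -160.  250.   96.] -> [157, -114, -9] twist 0.01 dist 194
```

apply_moves([
  {"xyz": [39,-28,-2],"twist": 0,"jaw": 1},
  {"xyz": [78,-57,-4],"twist": 0,"jaw": 1},
  {"xyz": [118,-85,-6],"twist": 0,"jaw": 1},
  {"xyz": [157,-114,-9],"twist": 0,"jaw": 1},
  {"xyz": [157,-114,-9],"twist": 0,"jaw": 1},
])

```text
time: 54.28
ee_pos: [0.2984, -0.1584, 0.249]
tcp_rot: [179.0, 1.0, 96.7]
wrist_force: [1.0, -0.4, -0.0]
opening: 0.0851
grasp_force: 0.0
```

```bash
sed -i 's/t5.png/t9.png/' s.py; python3 s.py
```

```text
red 533 (array([428.8, -21. ]), array([87.9, 63.7]), -74.0) 0.08183825368733895
yel 530 (array([630.4,  19.6]), array([86.3, 64.4]), -88.7) 0.0813858902716532
blu 528 (array([ 624.1, -202.7]), array([88.7, 64.1]), -77.3) 0.08175201136277999
dish 124 (array([400.6, 184.3]), array([70.7, 50. ]), 89.5)
dish 128 (array([400.8, 273.3]), array([72.5, 49.7]), 89.0)
dish 118 (array([542.3, 183.8]), array([71.7, 47.4]), -89.0)
dish 125 (array([542.3, 270.9]), array([72.2, 50.1]), 89.8)
handle (array([ 436.1, -322.4]), array([109.4,  33. ]), -83.7)
head [ 0.42868724 -0.24482481  0.06135853]
green (array([ 432. , -289.4]), array([148.1,  50.8]), -83.2)
mat px ((376.95751953125, 246.3466033935547), (34.49363708496094, 51.66194152832031), 83.9909896850586) (array([ 429.5, -275.7]), array([176.4, 116.7]), -82.9)
```

View pics/t9.png

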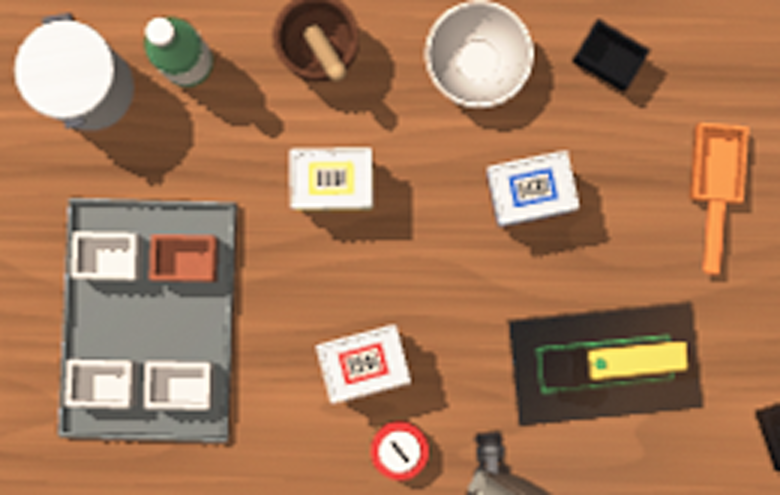

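The final view shows the scanner flat and lengthways on its outline, with its origin about 2 mm from centre. The four dishes are upright in the tray, the canisters are standing, and the bystanders have not moved.

```bash
python3 -c "
from workcell import bot
print(bot.job_done())"
```

```text
the job is handed in; nothing more can be done
None
```

The job is handed in at about 54 s: all four dishes stand upright in the tray, the red, yellow and blue labels were each aimed at for about 2 s in that order, and the scanner lies flat on its outline, though I got no confirmation from the scanner or the judge.

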